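# Set up a microphone for the sound test and hold the test speaker at its notch

## Robot

A 6-joint arm with a two-finger parallel gripper is mounted at the origin on the work surface. World frame = base frame: x ahead of the robot, y to its left, z up, the work surface at z = 0. Lengths are in m, angles in degrees, forces in N, time in s.
With the tool pointing down it reaches from about 0.4 to 0.825 m from the base axis. Payload 7 kg.
Tool frame: the origin (TCP) lies midway between the tips of the shut fingers; the grasp point (between the pads) lies 19 mm behind it (ctrl.grasp_offset is the distance from the TCP to the grasp point, in m); z points along the fingers, x is the direction in which the jaws open and shut, and the axes are right-handed (so a half turn about z gives the same grasp; the last joint's range is limited). The gripper opens to 88 mm and grips with 3 to 60 N. Pads are 19 mm wide; open, the fingers measure 130 mm over their backs; the gripper's body (78 mm by 193 mm) begins 47 mm behind the grasp point.
Start: joints at [92.653, 20.546, 0.682, 0, -70.136, -16.507], TCP at [0.162, 0.655, 0.201] pointing down, gripper open.
Joint ranges: [-176.03, 176.03], [-82.01, 121.73], [-58.28, 71.71], [-173.87, 95.51], [-174.79, -0.11], [-173.66, 173.66]. Speed limits (degrees/s): [136.94, 136.94, 172.46, 180, 180, 180].

## Interface

Orientations are given as [roll, pitch, yaw] about the fixed x, y, z axes, in that order (R = Rz(yaw) Ry(pitch) Rx(roll)).
In Python, from plant import sensors, snapshot, order, ctrl gives the robot as it stands.
- The arm moves only by the tool send_rows, never from a script. Its argument "commands" is a list of rows, each a list of 3 entries, a list of its own where there are three numbers: the closure, from 0 (fully open) to 1 (shut), then the shift along the world's x, y, z in units of 0.25 m (1.0 is 0.25 m), then the turn, a rotation vector about the world's x, y, z in units of 360 degrees (1.0 is 360 degrees). In form: [[hand, [x, y, z], [ax, ay, az]], ...]. A call has 1 to 12 rows; each row shifts and turns the pose as measured when the row begins; what a row does not reach is not made up. A row lasts 1/10 s, in which the tool goes at most 50 mm and 8.59 degrees, less where a joint would pass 70% of its speed; a pose out of reach is approached as far as the arm can. A call with a number of a shift or a turn outside -1 to 1 is refused whole. A call with a gripper value outside its range is refused whole. The fingers move at their own pace and stop on an object; the grip force is fixed at half the most. Time passes only in rows, so rows that do not move let the fingers close. It gives the time, the measured TCP pose, the force and the opening at its end, in the units of the state.
- sensors.get_obs(): the state, without advancing time (a new reading comes with each control period).
- snapshot(name): name is "scene" or "side" or "wrist"; returns a dict with "color" (480x640x3 uint8, blue, green, red), "z_map" (480x640 float32, m along the optical axis (not along the pixel's ray), 0 where there is no reading), "mtx" (3x3 intrinsics, pixels), "k1" (the pictures are not rectified: a ray, as slopes to the right and down, at radius r is drawn at 1 + k1 r^2 times it, then the intrinsics apply), "xyz" and "attitude" of the camera in the world. Camera axes: x right, y down, z forward; pixel columns grow to the right and rows downward; lengths in m; the calibration is good to about 2 mm. A picture is of the moment at which its call begins.
- order.close_job(): hands the job in, once; it reports no verdict.
The state is a dict: "clock": time; "joint_pos": joint angles; "qvel": joint speeds; "tau": joint torques, N m; "tool_pos": TCP position; "orientation": TCP orientation; "force": force on the tool from outside, world axes, zero at the start; "moment": the same for the moment, N m; "opening": finger opening in m.
Only numpy, scipy, OpenCV 4.12 (cv2) and the standard library are available. Lean on these libraries where they do the work, as an engineer would, in place of code of your own. Each camera call takes 0.05 s, during which the arm holds its last target.

## Task

Get the microphone on the test stand's rubber mat ready for its sound check: without picking it up, roll it along the mat until its switch faces straight up, and leave it lying there, still pointing at the little speaker. Then take the fin on top of the speaker carriage and slide it along the rail towards the microphone until you feel the spring ball click into its notch, and finish with the gripper still holding the fin there, ball seated: do not let go. Leave the other things on the bench where they are.

Things in the scene. Friction and masses are not known exactly. Their poses are not given: they have to be found in the camera images.
- stand: Test stand fixed to the bench: aluminium plate 240 (x) x 640 (y) x 12 mm, spanning y -310 to +330 mm. Origin on the bench, z up. Grey rubber mat 200 (x) x 215 (y) mm centred at x 0, y -190 mm, top 16 mm above the bench. Steel channel rail along y at x 0, from y -60 to +325 mm, 46 mm tall at most. Position and yaw vary.
- mic: Loose microphone to turn, 280 g, lying on the mat roughly along stand y. Origin on its axis, 40 mm above the bench; own y axis points to the grille, towards the speaker. Black tube of radius 17 mm, y -90 to +75; lies on two eight-sided rubber anti-roll rings, 48 mm across flats (y -88 to -76 and +44 to +56), so it rolls over in steps of 45 deg; steel grille to y +97, radius 22 mm.
- mic_switch (a point): The switch, a white nub on a steel plate on the tube's side, 20 mm from the mic's axis at the mic's y = 0. The point's z axis points out through the switch. At the start it is level, facing the robot side (stand -x), the mic lying 20 to 60 mm to that side of the mat's middle: rolling it over two ring edges (about 40 mm) towards stand +x brings the switch up.
- carriage: Speaker carriage: black speaker box 80 (x) x 60 (y) mm, cone facing the mic (stand -y), with an aluminium fin on top: 44 mm wide (x), 14 mm thick (y), 128 to 173 mm above the bench. Origin in the fin's middle, 155 mm above the bench; axes as the stand's. Slides at stand x 0 from y +200 mm towards the mic (stand -y) to a stop at +30; starts at +160 to +200. Mass 580 g, friction about 1.5 N.
- plunger (a joint): Height of the spring ball (radius 8 mm) under the carriage, m: about -0.0005 riding on the steel strip down in the rail, about -0.0036 seated in the notch, a V groove 13 mm long along the rail and 5 mm deep. Entering, it draws the carriage on with about 3 N; past the middle it resists up to about 15 N before it comes out. The notch is unmarked, somewhere at carriage stand y +55 to +115 mm.
- spare_mic: Another microphone of the same kind lying on the bare bench beyond the stand: leave alone.
- screwdriver: Screwdriver, 150 mm, lying on the base plate on the robot's side of the rail, along it: leave alone.
- cell_a: Battery cell, 14 mm across, 50 mm tall, standing on the base plate beyond the rail: leave alone.
- cell_b: A second such cell farther along the base plate: leave alone.
- tape: Roll of clear tape, 90 mm across, 24 mm high, flat on the bench left of the robot: leave alone.
- screw_cup: Small steel bowl, 70 mm across, 40 mm high, on the bench right of the stand, past its mat end: leave alone.
- charger: Flat black charger, 60 x 90 x 30 mm, on the bench right of the robot: leave alone.
Not all that is in view belongs to the job. Leave any pink look-alike of the mic alone.

How it is judged (in metres and radians):
On the way, in this order (a step that is already met when the one before it is completed fails the run):
1. the microphone lies on the mat, let go, its switch facing up, the ball not yet in the notch (angle between mic_switch's own z axis and vertical below 0.35 rad and x of mic in the frame of stand between -0.095 and 0.095 m and y of mic in the frame of stand between -0.24 and -0.14 m and z of mic in the frame of stand below 0.045 m and angle between the y axis of mic and the y axis of stand, either way round below 0.35 rad and linear speed of mic below 0.01 m/s and contact force between the fingers and mic below 0.3 N and value of joint plunger above -0.0009 m), for 0.2 s.
2. the spring ball sits in the notch while the fingers hold the fin (value of joint plunger below -0.0012 m and linear speed of carriage below 0.004 m/s and contact force between the fingers and carriage above 1 N), for 0.2 s.
At the end, for the whole second after the job is handed in: Mic still and untouched on the mat, middle within 50 mm of the mat's middle along the rail, switch within 20 deg of up, axis within 20 deg of the rail; carriage still, spring ball in the notch (plunger below -0.0012), fingers pressing the fin with 1 N or more (all of step 2 and angle between mic_switch's own z axis and vertical below 0.35 rad and x of mic in the frame of stand between -0.095 and 0.095 m and y of mic in the frame of stand between -0.24 and -0.14 m and z of mic in the frame of stand below 0.045 m and angle between the y axis of mic and the y axis of stand, either way round below 0.35 rad and linear speed of mic below 0.01 m/s and contact force between the fingers and mic below 0.3 N); the arm keeps its last pose, push and grip.
It fails at once if the microphone is picked up (more than 25 mm off the mat) (height (world z) of mic above 0.065 m).
It fails at once if a bystander is moved by more than 40 mm (distance of any of spare_mic, screwdriver, cell_a, cell_b, tape, screw_cup, charger from where it was at the start of the episode above 0.04 m).
It also fails if it takes over 61 s, if anything falls off the work surface, if the arm or the gripper's body presses on something with over 40 N, if the wrist force passes 120 N, or if a joint passes its speed limit or range.

## Working session

There is one attempt and no reset: what is moved stays moved. The work goes in short steps, Python scripts to look and compute and a tool call to move; the robot and the scene stay as the last step left them, time stands still between calls to the robot, and variables do not carry over. Pictures are saved under pics/ and viewed, and the job is handed in when it is done.

Besides the shell and the picture viewer there is one more tool, called after "Call:" as name([rows], argument=value, ...), one row to a line, values as JSON. send_rows: Moves the arm, as the interface text tells. Its arguments: {"type":"object","properties":{"commands":{"type":"array","items":{"type":"array"}}},"required":["commands"]}

```bash
ls; mkdir -p pics; cat > h.py <<'E'
import numpy as np,cv2
from scipy.spatial.transform import Rotation as R
from plant import sensors,snapshot,order,ctrl
def Rm(a):
    a=np.array(a,float)
    return a if a.shape==(3,3) else R.from_euler('xyz',a,degrees=True).as_matrix()
def world(s,u,v,z=None):
    K=s['mtx'];d=np.array([(u-K[0][2])/K[0][0],(v-K[1][2])/K[1][1]]);r=d.copy()
    for _ in range(20): r=d/(1+s['k1']*(r@r))
    ray=Rm(s['attitude'])@np.array([r[0],r[1],1.]);o=np.array(s['xyz'])
    if z is not None: return o+ray*(z-o[2])/ray[2]
    return o+ray*s['z_map'][int(v),int(u)]
def pix(s,p):
    c=Rm(s['attitude']).T@(np.array(p)-s['xyz']);x=c[:2]/c[2];x=x*(1+s['k1']*(x@x))
    K=s['mtx'];return np.array([K[0][0]*x[0]+K[0][2],K[1][1]*x[1]+K[1][2]])
def cloud(s):
    h,w=s['z_map'].shape;K=np.array(s['mtx']);u,v=np.meshgrid(np.arange(w),np.arange(h))
    d=np.stack([(u-K[0,2])/K[0,0],(v-K[1,2])/K[1,1]],-1);r=d.copy()
    for _ in range(20): r=d/(1+s['k1']*(r**2).sum(-1,keepdims=True))
    z=s['z_map'][...,None]
    P=np.concatenate([r*z,z],-1)@Rm(s['attitude']).T+np.array(s['xyz']);P[s['z_map']==0]=np.nan
    return P
E
python3 - <<'E'
from h import *
import pickle
print(sensors.get_obs())
for n in ['scene','side','wrist']:
    s=snapshot(n);cv2.imwrite(f'pics/{n}0.png',s['color']);pickle.dump(s,open(n+'.pkl','wb'))
    print(n,s['xyz'],s['attitude'],s['mtx'],s['k1'])
print(ctrl.grasp_offset)
E
```

```text
pics
{'clock': 0.0, 'joint_pos': array([ 9.26521958e+01,  2.05912807e+01,  6.32957880e-01, -2.31669807e-02,
       -7.01358311e+01, -1.65081284e+01]), 'qvel': array([ 0.05517432, -0.03398085, -0.00998452, -0.07522167, -0.0276071 ,
        0.0260088 ]), 'tau': array([ 8.90422180e-04, -5.82717454e+01,  2.93053311e+01,  6.99704066e+00,
        7.08638050e-03, -1.61672356e-04]), 'tool_pos': array([0.16151888, 0.65482508, 0.20030869]), 'orientation': array([-1.79994124e+02, -9.64618380e-02, -1.03863827e+02]), 'force': array([ 1.2099014 , -0.49553871,  0.31063697]), 'moment': array([ 0.02845362, -0.00046168,  0.02081077]), 'opening': 0.08753289129793315}
scene [ 1.15511199 -0.5542612   1.45976993] [-149.79164551    0.77385594   53.94142582] [[617.03956786   0.         320.66948371]
 [  0.         617.03956786 243.73855188]
 [  0.           0.           1.        ]] -0.07877199385023317
side [ 0.88324587 -1.09533553  0.85845844] [-125.78405073   -1.30534684   22.95151419] [[531.44138713   0.         323.94627737]
 [  0.         531.44138713 240.8646147 ]
 [  0.           0.           1.        ]] 0.029789295018430584
wrist [0.23147657 0.63688018 0.38363118] [ 1.64061231e+02 -7.15803580e-02 -1.03898833e+02] [[408.67188413   0.         313.15353723]
 [  0.         408.67188413 239.30821635]
 [  0.           0.           1.        ]] -0.061325242820379954
0.0188
```

View pics/scene0.png

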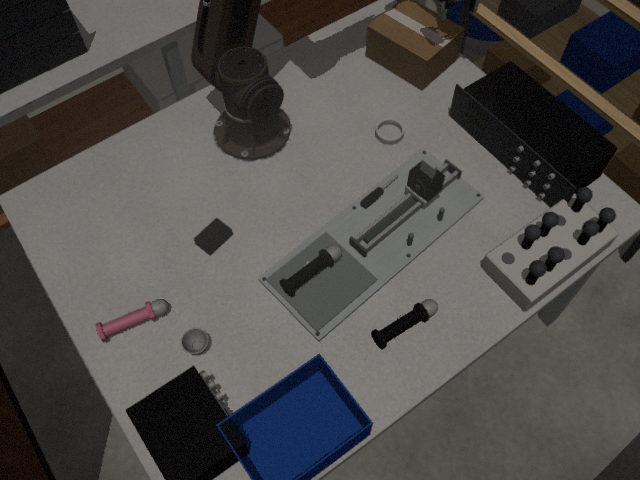

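View pics/side0.png

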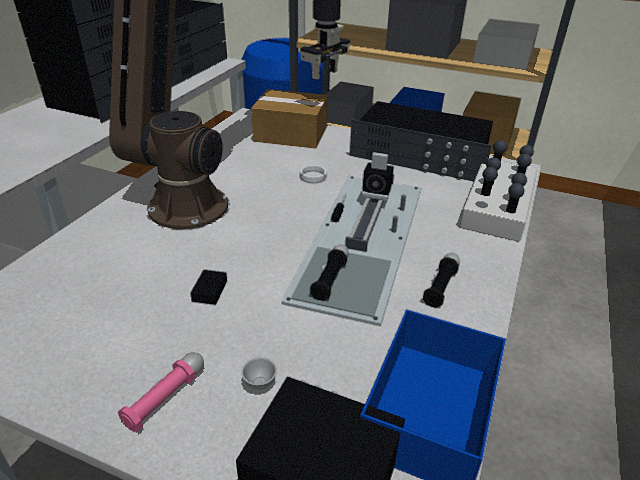

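View pics/wrist0.png

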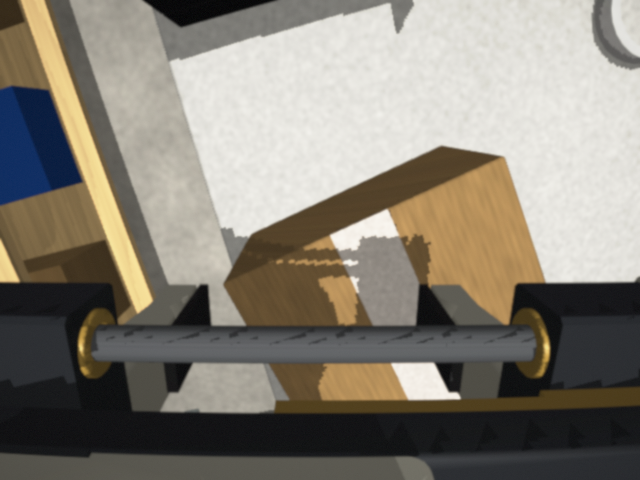

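Mic candidates in the scene view: the black mic on the mat at (312,270), the spare on the bare bench at (405,323), and the pink look-alike at (133,320). I choose the one on the mat and check it in a close crop.

```bash
python3 - <<'E'
from h import *
import pickle
s=pickle.load(open('scene.pkl','rb'))
c=cv2.resize(s['color'][140:345,250:490],None,fx=3.3,fy=2.9,interpolation=cv2.INTER_CUBIC)
c=cv2.convertScaleAbs(c,alpha=1.8);cv2.imwrite('pics/c1.png',c);print(c.shape)
s=pickle.load(open('side.pkl','rb'))
c=cv2.resize(s['color'][140:330,270:430],None,fx=3,fy=3,interpolation=cv2.INTER_CUBIC)
cv2.imwrite('pics/c2.png',c)
E
```

```text
(594, 792, 3)
```

View pics/c1.png

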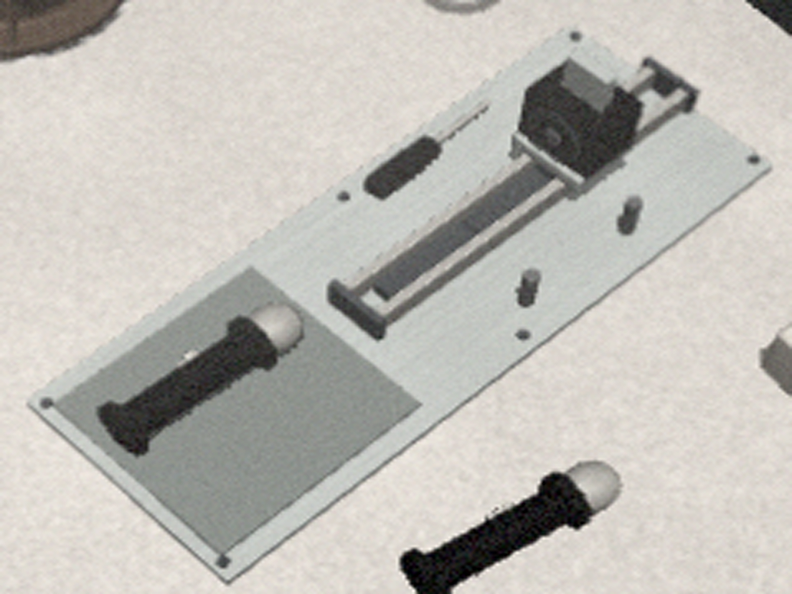

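View pics/c2.png

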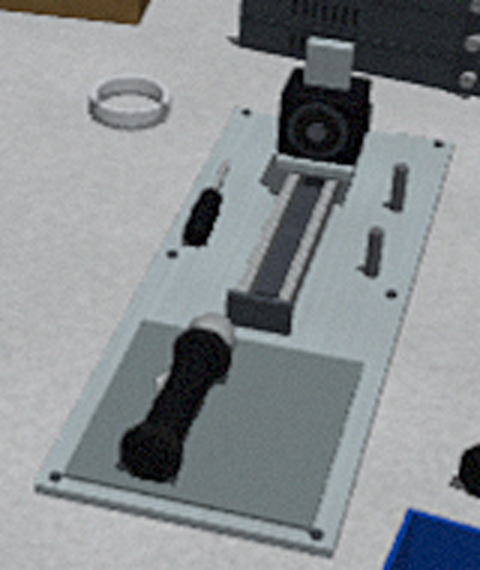

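The mat mic shows its white nub at crop (190,356), facing the robot side, so it is the right one. The plate corners are at crop (28,402), (226,581), (771,167) and (574,28). Now I measure.

```bash
python3 - <<'E'
from h import *
import pickle
s=pickle.load(open('scene.pkl','rb'))
f=lambda x,y:(250+x/3.3-.35,140+y/2.9-.33)
W=[];L=[]
for (x,y),l,z in [((28,402),(-.12,-.31),.012),((226,580),(.12,-.31),.012),((771,167),(.12,.33),.012),((252,267),(-.1,-.0825),.016),((420,405),(.1,-.0825),.016)]:
    w=world(s,*f(x,y),z=z);W.append(w[:2]);L.append(l);print(l,w)
W=np.array(W);L=np.array(L);wm=W.mean(0);lm=L.mean(0)
H=(L-lm).T@(W-wm);U,S,V=np.linalg.svd(H);Rr=V.T@U.T
t=wm-Rr@lm;yaw=np.degrees(np.arctan2(Rr[1,0],Rr[0,0]));print('stand',t,yaw,'res mm',1000*(L@Rr.T+t-W))
P=cloud(s).reshape(-1,3);P=P[~np.isnan(P[:,0])]
Q=np.c_[(P[:,:2]-t)@Rr,P[:,2]]
m=(abs(Q[:,0])<.11)&(Q[:,1]<.33)&(Q[:,1]>-.3)
q=Q[m]
print('plate z',np.median(q[q[:,2]<.03][:,2]))
mic=q[(q[:,2]>.026)&(q[:,1]<-.065)]
print('mic bounds',mic.min(0),mic.max(0))
for a in np.arange(-.3,-.06,.012):
    k=mic[abs(mic[:,1]-a)<.006]
    if len(k)>3: print(round(a,3),len(k),k[:,0].min().round(4),k[:,0].max().round(4),k[:,2].max().round(4), 'xtop',k[k[:,2]>k[:,2].max()-.004][:,0].mean().round(4))
fin=q[q[:,2]>.135];print('fin',fin.min(0),fin.max(0),len(fin), np.median(fin[fin[:,2]>.168],0))
w=world(s,*f(190,356),z=.04);print('nub',(w[:2]-t)@Rr)
np.savez('stand.npz',t=t,R=Rr,yaw=yaw)
sd=pickle.load(open('side.pkl','rb'))
P=cloud(sd).reshape(-1,3);P=P[~np.isnan(P[:,0])];Q=np.c_[(P[:,:2]-t)@Rr,P[:,2]]
fin=Q[(abs(Q[:,0])<.1)&(Q[:,1]>.1)&(Q[:,1]<.23)&(Q[:,2]>.135)];print('side fin',fin.min(0),fin.max(0),np.median(fin,0))
mic=Q[(abs(Q[:,0])<.1)&(Q[:,1]>-.3)&(Q[:,1]<-.065)&(Q[:,2]>.026)];print('side mic',mic.min(0),mic.max(0))
o=sensors.get_obs()['tool_pos'];print('tcp in stand',(o[:2]-t)@Rr)
E
```

```text
(-0.12, -0.31) [ 0.44923625 -0.26844532  0.012     ]
(0.12, -0.31) [ 0.68220507 -0.24194605  0.012     ]
(0.12, 0.33) [0.61372053 0.38815306 0.012     ]
(-0.1, -0.0825) [ 0.44200511 -0.04106198  0.016     ]
(0.1, -0.0825) [ 0.63885173 -0.02026773  0.016     ]
stand [0.53129954 0.05107879] 6.341311876651924 res mm [[-2.96269778 -1.83328474]
 [ 2.60006127 -1.82433067]
 [ 0.39598555  4.16077281]
 [-0.98152603 -0.89955159]
 [ 0.94817699  0.39639419]]
plate z 0.01345169785202227
mic bounds [-0.07648878 -0.28734652  0.02606832] [ 0.0099644  -0.10137517  0.07138156]
-0.288 73 -0.0566 -0.0098 0.0662 xtop -0.0329
-0.276 82 -0.0601 -0.0093 0.0659 xtop -0.0337
-0.264 56 -0.0489 -0.0154 0.0649 xtop -0.0289
-0.252 61 -0.0493 -0.0165 0.0633 xtop -0.0329
-0.24 58 -0.0494 -0.0154 0.0632 xtop -0.0303
-0.228 59 -0.0472 -0.0138 0.0593 xtop -0.0321
-0.216 61 -0.0765 -0.0144 0.065 xtop -0.0292
-0.204 62 -0.053 -0.0152 0.0605 xtop -0.0313
-0.192 69 -0.0569 -0.0133 0.061 xtop -0.0337
-0.18 58 -0.052 -0.0134 0.0642 xtop -0.0312
-0.168 56 -0.0443 0.01 0.061 xtop -0.027
-0.156 85 -0.051 -0.0044 0.0658 xtop -0.0268
-0.144 81 -0.054 -0.0054 0.0714 xtop -0.0243
-0.132 68 -0.0495 -0.0068 0.0684 xtop -0.0247
-0.12 65 -0.0478 -0.0055 0.0663 xtop -0.0312
-0.108 40 -0.0455 -0.0097 0.0623 xtop -0.0313
fin [-0.03305356  0.17003212  0.13535941] [0.02523133 0.20806784 0.17823694] 199 [-0.00042291  0.19453948  0.17165765]
nub [-0.05239164 -0.19124724]
side fin [-0.02800076  0.18444162  0.13524296] [0.01980228 0.20719704 0.17770696] [-0.00346202  0.19232249  0.15612432]
side mic [-0.06207722 -0.28830186  0.02604011] [ 0.01789393 -0.06522789  0.06735886]
tcp in stand [-0.30077315  0.6410407 ]
```

Mic axis is at stand x ≈ -0.031, y ≈ -0.198, and the fin is at y ≈ 0.193. My plan is to line the jaws up along the mic with the fingers half shut, so both fingertips bear on the tube between the rings on either side of the nub. I'll then push +x and up, one ring edge at a time.

Call:
send_rows([
  [0.3,[0.124,-0.133,0.031],[0,0,0.0187]],
  [0.3,[0.124,-0.133,0.031],[0,0,0.0187]],
  [0.3,[0.124,-0.133,0.031],[0,0,0.0187]],
  [0.3,[0.124,-0.133,0.031],[0,0,0]],
  [0.3,[0.124,-0.133,0.031],[0,0,0]],
  [0.3,[0.124,-0.133,0.031],[0,0,0]],
  [0.3,[0.124,-0.133,0.031],[0,0,0]],
  [0.3,[0.124,-0.133,0.031],[0,0,0]],
  [0.3,[0.124,-0.133,0.031],[0,0,0]],
  [0.3,[0,0,0],[0,0,0]],
])

```text
clock: 1.15
tool_pos: [0.4464, 0.3418, 0.2685]
orientation: [180.0, -0.5, -82.6]
force: [-0.5, 0.4, -0.3]
opening: 0.0613
```

Call:
send_rows([
  [0.3,[0.007,-0.186,0],[0,0,-0.0028]],
  [0.3,[0.007,-0.186,0],[0,0,0]],
  [0.3,[0.007,-0.186,0],[0,0,0]],
  [0.3,[0.007,-0.186,0],[0,0,0]],
  [0.3,[0.007,-0.186,0],[0,0,0]],
  [0.3,[0.007,-0.186,0],[0,0,0]],
  [0.3,[0.007,-0.186,0],[0,0,0]],
  [0.3,[0.007,-0.186,0],[0,0,0]],
  [0.3,[0.007,-0.186,0],[0,0,0]],
  [0.3,[0.007,-0.186,0],[0,0,0]],
  [0.3,[0.007,-0.186,0],[0,0,0]],
  [0.3,[0,0,0],[0,0,0]],
])

```text
clock: 2.35
tool_pos: [0.4611, -0.1873, 0.2658]
orientation: [179.9, -0.5, -83.5]
force: [-0.8, -0.2, -0.4]
opening: 0.0614
```

```bash
cat >> h.py <<'E'
def st():
    d=np.load('stand.npz');o=sensors.get_obs();p=o['tool_pos']
    print(o['clock'],'tcp stand',((p[:2]-d['t'])@d['R']).round(4),'z',p[2].round(4),'rpy',o['orientation'].round(2),'yawerr',(o['orientation'][2]-d['yaw']+90).round(2),'F',o['force'].round(2),'op',round(o['opening'],4),'q',o['joint_pos'].round(1))
E
python3 - <<'E'
from h import *
st()
s=snapshot('wrist');cv2.imwrite('pics/w1.png',s['color'])
s=snapshot('side');cv2.imwrite('pics/s1.png',cv2.resize(s['color'][140:380,230:470],None,fx=2.5,fy=2.5))
E
```

```text
2.35 tcp stand [-0.0961 -0.2292] z 0.2658 rpy [179.92  -0.48 -83.52] yawerr 0.14 F [-0.83 -0.16 -0.38] op 0.0614 q [  1.    1.3 -15.4   0.5 -73.4  95.3]
```

View pics/w1.png

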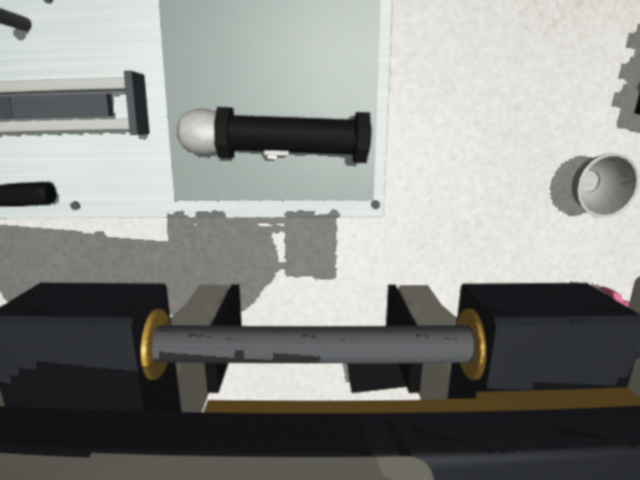

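View pics/s1.png

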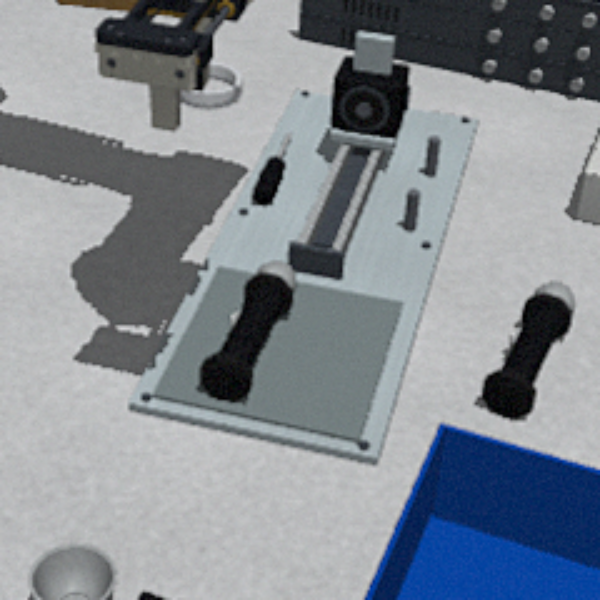

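The wrist view shows the mic's front ring at u 216–233, its rear ring at u 355–370, and the nub at (276,155). I refine from here.

```bash
python3 - <<'E'
from h import *
s=snapshot('wrist');d=np.load('stand.npz');t,Rr=d['t'],d['R']
L=lambda w:np.r_[(w[:2]-t)@Rr,w[2]].round(4)
for n,u,v,z in [('plate corner -x-y',383,214,.012),('mat corner -.1,-.0825',173,201,.016),('mat -.1,-.2975',376,201,.016),('front ring inner',233,130,.064),('rear ring inner',356,137,.064),('rear end',370,137,.064),('grille tip',177,131,.04),('nub',276,155,.04),('tube edge -x',300,151,.04),('tube edge -x front',240,149,.04),('tube edge -x rear',350,154,.04)]:
    print(n,L(world(s,u,v,z=z)),'depth',L(world(s,u,v)))
P=cloud(s).reshape(-1,3);P=P[~np.isnan(P[:,0])];Q=np.c_[(P[:,:2]-t)@Rr,P[:,2]]
m=Q[(abs(Q[:,0]+.03)<.05)&(Q[:,1]<-.07)&(Q[:,1]>-.3)&(Q[:,2]>.02)&(Q[:,2]<.1)]
for a in np.arange(-.3,-.06,.012):
    k=m[abs(m[:,1]-a)<.006]
    if len(k)>3: print(round(a,3),len(k),k.min(0)[[0,2]].round(4),k.max(0)[[0,2]].round(4),'top x',k[k[:,2]>np.percentile(k[:,2],80)][:,0].mean().round(4))
E
```

```text
plate corner -x-y [-0.1195 -0.3048  0.012 ] depth [-0.1197 -0.305   0.0113]
mat corner -.1,-.0825 [-0.1046 -0.0769  0.016 ] depth [-0.1053 -0.0756  0.0121]
mat -.1,-.2975 [-0.1044 -0.2958  0.016 ] depth [-0.105  -0.2964  0.0127]
front ring inner [-0.0297 -0.1542  0.064 ] depth [-0.0298 -0.1527  0.0555]
rear ring inner [-0.0357 -0.2669  0.064 ] depth [-0.036  -0.2678  0.0566]
rear end [-0.0357 -0.2798  0.064 ] depth [-0.0357 -0.2799  0.0633]
grille tip [-0.0308 -0.0949  0.04  ] depth [-0.0312 -0.0873  0.0162]
nub [-0.0541 -0.1912  0.04  ] depth [-0.0537 -0.1917  0.0459]
tube edge -x [-0.0502 -0.2149  0.04  ] depth [-0.0497 -0.2151  0.0485]
tube edge -x front [-0.0483 -0.1559  0.04  ] depth [-0.0478 -0.1572  0.0479]
tube edge -x rear [-0.0529 -0.2641  0.04  ] depth [-0.0526 -0.2637  0.0447]
-0.288 72 [-0.0576  0.0485] [-0.014   0.0655] top x -0.0356
-0.276 716 [-0.0608  0.0241] [-0.0137  0.0655] top x -0.0372
-0.264 443 [-0.0538  0.0401] [-0.0205  0.0585] top x -0.0364
-0.252 459 [-0.053   0.0396] [-0.0196  0.0587] top x -0.0359
-0.24 464 [-0.0531  0.0389] [-0.0187  0.0585] top x -0.0358
-0.228 435 [-0.0521  0.0403] [-0.0188  0.0586] top x -0.0356
-0.216 465 [-0.0522  0.0392] [-0.0179  0.0593] top x -0.035
-0.204 480 [-0.0548  0.0367] [-0.0189  0.0582] top x -0.0343
-0.192 531 [-0.0578  0.0392] [-0.0179  0.0589] top x -0.0343
-0.18 450 [-0.0537  0.0408] [-0.0179  0.0583] top x -0.034
-0.168 448 [-0.0503  0.039 ] [-0.017   0.0592] top x -0.0334
-0.156 610 [-0.0566  0.0245] [-0.0092  0.0659] top x -0.0318
-0.144 605 [-0.0562  0.046 ] [-0.0089  0.0664] top x -0.0313
-0.132 581 [-0.053   0.0396] [-0.0103  0.0632] top x -0.0323
-0.12 550 [-0.0529  0.0404] [-0.0103  0.0634] top x -0.032
-0.108 338 [-0.0507  0.0428] [-0.0121  0.0604] top x -0.032
-0.096 17 [-0.0391  0.0455] [-0.0232  0.0512] top x -0.0315
```

Call:
send_rows([
  [0.3,[0.012,0.042,-0.16],[0,0,-0.003]],
  [0.3,[0.012,0.042,-0.16],[0,0,0]],
  [0.3,[0,0,-0.16],[0,0,0]],
  [0.3,[0,0,-0.16],[0,0,0]],
  [0.3,[0,0,-0.16],[0,0,0]],
  [0.3,[0,0,0],[0,0,0]],
  [0.3,[0,0,0],[0,0,0]],
])

```text
clock: 3.2
tool_pos: [0.4707, -0.1511, 0.0644]
orientation: [-179.5, -0.5, -83.5]
force: [1.9, -0.6, 1.1]
opening: 0.0612
```

```bash
python3 - <<'E'
from h import *
st()
s=snapshot('wrist');cv2.imwrite('pics/w2.png',s['color'])
E
```

```text
3.2 tcp stand [-0.0826 -0.1942] z 0.0644 rpy [-179.49   -0.5   -83.52] yawerr 0.14 F [ 1.85 -0.56  1.15] op 0.0612 q [  5.5  11.2 -33.    0.7 -45.3  90.5]
```

View pics/w2.png

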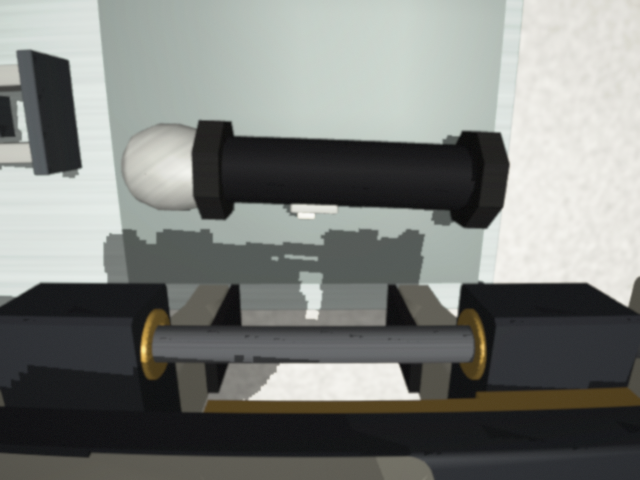

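Call:
send_rows([
  [0.3,[-0.004,-0.02,-0.03],[0,0,0]],
  [0.3,[-0.004,-0.02,-0.03],[0,0,0]],
  [0.3,[0,-0.01,-0.03],[0,0,0]],
  [0.3,[0,0,-0.03],[0,0,0]],
  [0.3,[0,0,-0.02],[0,0,0]],
  [0.3,[0,0,0],[0,0,0]],
  [0.3,[0,0,0],[0,0,0]],
])

```text
clock: 3.95
tool_pos: [0.4726, -0.1645, 0.0322]
orientation: [-178.9, -0.5, -83.5]
force: [-0.0, 0.1, 0.3]
opening: 0.0612
```

```bash
python3 - <<'E'
from h import *
st()
E
```

```text
3.95 tcp stand [-0.0822 -0.2078] z 0.0322 rpy [-178.91   -0.54  -83.53] yawerr 0.13 F [-0.01  0.11  0.29] op 0.0612 q [  3.8  14.  -34.8   0.8 -40.1  92.1]
```

Call:
send_rows([
  [0.3,[-0.01,0,-0.02],[-0.003,0.001,0]],
  [0.3,[0,0,-0.02],[0,0,0]],
  [0.3,[0.04,0.0,0],[0,0,0]],
  [0.3,[0,0,0],[0,0,0]],
])

```text
clock: 4.35
tool_pos: [0.4818, -0.1644, 0.0225]
orientation: [-179.3, -1.6, -83.5]
force: [-0.2, -0.5, 0.7]
opening: 0.0616
```

```bash
python3 - <<'E'
from h import *
st()
E
```

```text
4.35 tcp stand [-0.073  -0.2087] z 0.0225 rpy [-179.31   -1.58  -83.47] yawerr 0.19 F [-0.17 -0.53  0.72] op 0.0616 q [  4.6  15.5 -35.1   2.5 -38.7  90. ]
```

Call:
send_rows([
  [0.3,[0.02,0.002,0],[0.0044,0.002,0]],
  [0.3,[0.02,0.002,0],[0,0,0]],
  [0.3,[0.02,0.002,0.02],[0,0,0]],
  [0.3,[0.02,0.002,0.02],[0,0,0]],
])

```text
clock: 4.75
tool_pos: [0.503, -0.1625, 0.0329]
orientation: [-179.9, 0.1, -83.5]
force: [0.1, 0.6, 0.3]
opening: 0.0615
```

```bash
python3 - <<'E'
from h import *
st()
s=snapshot('wrist');cv2.imwrite('pics/w3.png',s['color'])
E
```

```text
4.75 tcp stand [-0.0517 -0.2091] z 0.0329 rpy [-1.7987e+02  1.1000e-01 -8.3520e+01] yawerr 0.14 F [0.1  0.59 0.27] op 0.0615 q [  3.3  16.9 -29.9  -0.2 -43.1  93.3]
```

View pics/w3.png

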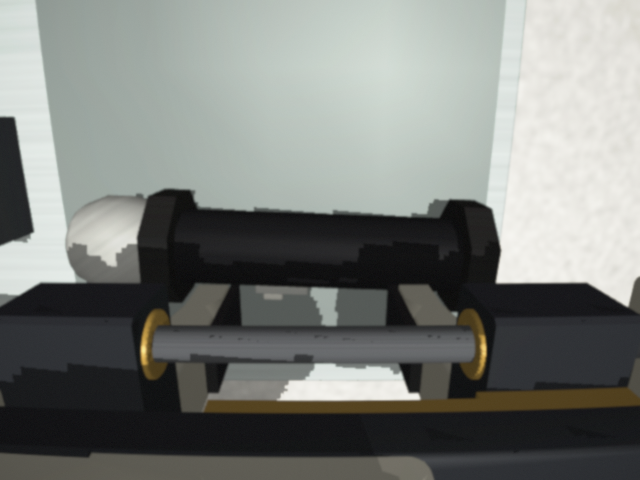

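Call:
send_rows([
  [0.3,[0.018,0.002,0.016],[0,0,0]],
  [0.3,[0.018,0.002,0.016],[0,0,0]],
])

```text
clock: 5.0
tool_pos: [0.5135, -0.1612, 0.0426]
orientation: [-179.8, 0.1, -83.5]
force: [0.1, 0.3, -0.3]
opening: 0.0613
```

```bash
python3 - <<'E'
from h import *
st()
s=snapshot('wrist');cv2.imwrite('pics/w4.png',s['color'])
s=snapshot('side');cv2.imwrite('pics/s4.png',cv2.resize(s['color'][220:320,290:390],None,fx=6,fy=6,interpolation=2))
E
```

```text
5.0 tcp stand [-0.0412 -0.209 ] z 0.0426 rpy [-1.7978e+02  7.0000e-02 -8.3480e+01] yawerr 0.18 F [ 0.09  0.33 -0.31] op 0.0613 q [  3.4  16.9 -28.2  -0.1 -44.7  93.2]
```

View pics/w4.png

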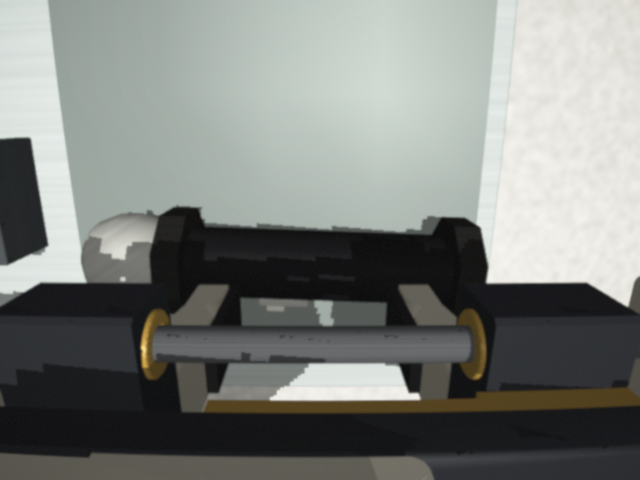

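View pics/s4.png

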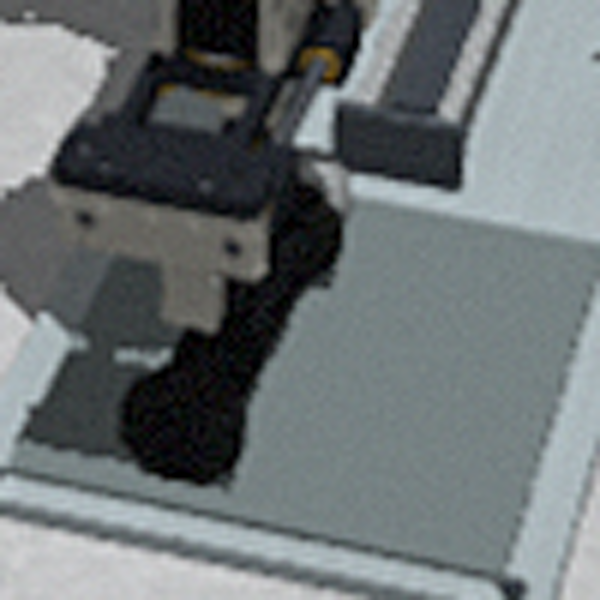

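```bash
cat >> h.py <<'E'
def micm(s):
    d=np.load('stand.npz');t,Rr=d['t'],d['R']
    P=cloud(s).reshape(-1,3);P=P[~np.isnan(P[:,0])];Q=np.c_[(P[:,:2]-t)@Rr,P[:,2]]
    m=Q[(abs(Q[:,0])<.095)&(Q[:,1]<-.06)&(Q[:,1]>-.31)&(Q[:,2]>.022)&(Q[:,2]<.075)]
    for a in [-.285,-.275,-.265,-.25,-.21,-.17,-.15,-.14,-.12]:
        k=m[abs(m[:,1]-a)<.005]
        if len(k)>3: print(a,len(k),'min xz',k.min(0)[[0,2]].round(4),'max',k.max(0)[[0,2]].round(4),'top x',k[k[:,2]>np.percentile(k[:,2],85)][:,0].mean().round(4))
E
python3 - <<'E'
from h import *
micm(snapshot('wrist'))
E
```

```text
-0.285 569 min xz [-0.0341  0.0309] max [-0.0132  0.0651] top x -0.0304
-0.275 2295 min xz [-0.0528  0.0222] max [-0.0127  0.0656] top x -0.0324
-0.265 1266 min xz [-0.049   0.0321] max [-0.0197  0.0585] top x -0.036
-0.25 1164 min xz [-0.0388  0.0325] max [-0.0192  0.075 ] top x -0.0334
-0.21 1573 min xz [-0.0543  0.0326] max [-0.0178  0.0581] top x -0.0346
-0.17 1314 min xz [-0.0489  0.0318] max [-0.0164  0.075 ] top x -0.0326
-0.15 2718 min xz [-0.0527  0.022 ] max [-0.0084  0.0654] top x -0.0314
-0.14 1286 min xz [-0.0561  0.03  ] max [-0.0083  0.066 ] top x -0.0277
-0.12 1376 min xz [-0.036   0.0303] max [-0.0097  0.0631] top x -0.0311
```

```bash
python3 - <<'E'
from h import *
d=np.load('stand.npz');t,Rr=d['t'],d['R']
for n in ['wrist','side','scene']:
    s=snapshot(n);P=cloud(s).reshape(-1,3);P=P[~np.isnan(P[:,0])];Q=np.c_[(P[:,:2]-t)@Rr,P[:,2]]
    for y0,y1 in [(-.265,-.235),(-.185,-.155)]:
        for z in np.arange(.025,.12,.01):
            k=Q[(Q[:,1]>y0)&(Q[:,1]<y1)&(abs(Q[:,2]-z)<.005)&(abs(Q[:,0])<.12)]
            if len(k)>2: print(n,y0,z.round(3),len(k),k[:,0].min().round(4),np.median(k[:,0]).round(4),k[:,0].max().round(4),k[:,1].min().round(4),k[:,1].max().round(4))
s=snapshot('side')
c=s['color'][150:320,270:410];cv2.imwrite('pics/s5.png',cv2.convertScaleAbs(cv2.resize(c,None,fx=4.5,fy=3.5,interpolation=2),alpha=1.8))
st()
E
```

```text
wrist -0.265 0.035 44 -0.0212 -0.02 -0.0191 -0.2646 -0.2352
wrist -0.265 0.045 924 -0.051 -0.0211 -0.0187 -0.2649 -0.235
wrist -0.265 0.055 2750 -0.0493 -0.0312 -0.0219 -0.265 -0.235
wrist -0.265 0.065 80 -0.0519 -0.0378 -0.0334 -0.2433 -0.2397
wrist -0.265 0.075 514 -0.0506 -0.0333 -0.0316 -0.2559 -0.2397
wrist -0.265 0.085 678 -0.0455 -0.0328 -0.0314 -0.2558 -0.2396
wrist -0.265 0.095 629 -0.0533 -0.0324 -0.0313 -0.2573 -0.2396
wrist -0.265 0.105 516 -0.0533 -0.0324 -0.0314 -0.2576 -0.2397
wrist -0.265 0.115 656 -0.0549 -0.0472 -0.0384 -0.2443 -0.2398
wrist -0.185 0.035 50 -0.0186 -0.0172 -0.0164 -0.1847 -0.1554
wrist -0.185 0.045 963 -0.0537 -0.0185 -0.016 -0.1849 -0.1551
wrist -0.185 0.055 3138 -0.0475 -0.0295 -0.0192 -0.185 -0.155
wrist -0.185 0.065 69 -0.0519 -0.0383 -0.0334 -0.1787 -0.1749
wrist -0.185 0.075 524 -0.0506 -0.0337 -0.0317 -0.1789 -0.1626
wrist -0.185 0.085 678 -0.0453 -0.0332 -0.0315 -0.1788 -0.1627
wrist -0.185 0.095 612 -0.0532 -0.0326 -0.0316 -0.1789 -0.1614
wrist -0.185 0.105 511 -0.0536 -0.0325 -0.0315 -0.1792 -0.1604
wrist -0.185 0.115 710 -0.055 -0.0478 -0
[... 1180 characters left out ...]
5 8 -0.019 -0.0155 -0.0141 -0.1845 -0.1589
scene -0.185 0.045 42 -0.0516 -0.0179 -0.0132 -0.1849 -0.1558
scene -0.185 0.055 72 -0.0455 -0.0292 -0.0142 -0.1848 -0.1556
scene -0.185 0.065 7 -0.0373 -0.0333 -0.0175 -0.1796 -0.1594
scene -0.185 0.075 14 -0.0525 -0.0324 -0.0295 -0.1793 -0.1656
scene -0.185 0.085 14 -0.05 -0.0317 -0.0298 -0.1794 -0.1625
scene -0.185 0.095 7 -0.0448 -0.0326 -0.0302 -0.1797 -0.1651
scene -0.185 0.105 4 -0.0421 -0.0397 -0.0381 -0.1795 -0.1741
scene -0.185 0.115 7 -0.0379 -0.0352 -0.0315 -0.1792 -0.1703
5.35 tcp stand [-0.0421 -0.209 ] z 0.0417 rpy [-1.7984e+02  9.0000e-02 -8.3500e+01] yawerr 0.16 F [ 0.81 -1.77 -0.19] op 0.0612 q [  3.4  16.9 -28.3  -0.1 -44.6  93.2]
```

View pics/s5.png

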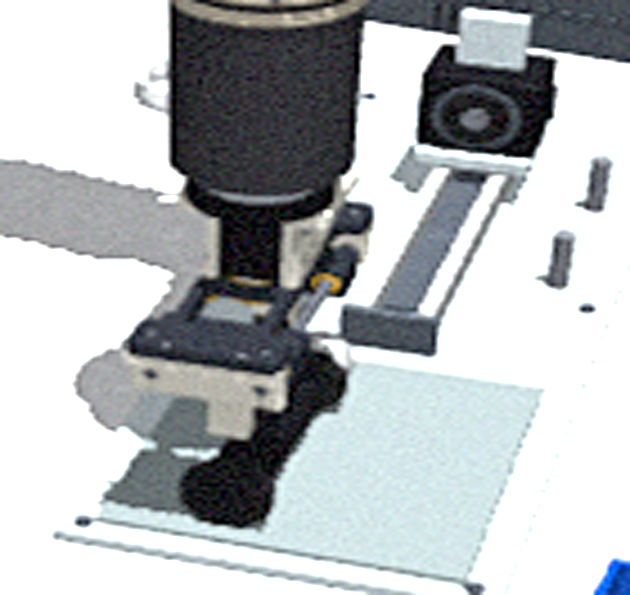

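The mic has not moved. With the jaws part open the fingertips sit higher than the TCP, so they passed over the tube. I back off, look, and go lower.

Call:
send_rows([
  [0.3,[-0.04,-0.004,0.01],[0,0,0]],
  [0.3,[-0.06,-0.006,0],[0,0,0]],
  [0.3,[-0.06,-0.006,0],[0,0,0]],
  [0.3,[0,0,-0.04],[0,0,0]],
  [0.3,[0,0,-0.03],[0,0,0]],
  [0.3,[0,0,0],[0,0,0]],
])

```text
clock: 5.95
tool_pos: [0.4661, -0.1659, 0.0254]
orientation: [-179.9, 0.1, -83.6]
force: [0.6, -0.5, 0.0]
opening: 0.0612
```

```bash
python3 - <<'E'
from h import *
st()
d=np.load('stand.npz');t,Rr=d['t'],d['R']
for n in ['wrist','side']:
    s=snapshot(n);P=cloud(s).reshape(-1,3);P=P[~np.isnan(P[:,0])];Q=np.c_[(P[:,:2]-t)@Rr,P[:,2]]
    for y0,y1 in [(-.275,-.225),(-.195,-.145)]:
        for z in np.arange(.02,.08,.004):
            k=Q[(Q[:,1]>y0)&(Q[:,1]<y1)&(abs(Q[:,2]-z)<.002)&(Q[:,0]<-.06)&(Q[:,0]>-.12)]
            if len(k)>2: print(n,y0,z.round(3),len(k),k[:,0].min().round(4),k[:,0].max().round(4),k[:,1].min().round(4),k[:,1].max().round(4))
s=snapshot('side')
c=s['color'][200:320,270:390];cv2.imwrite('pics/s6.png',cv2.convertScaleAbs(cv2.resize(c,None,fx=5,fy=5,interpolation=2),alpha=1.8))
E
```

```text
5.95 tcp stand [-0.0888 -0.2084] z 0.0254 rpy [-1.7991e+02  1.2000e-01 -8.3560e+01] yawerr 0.1 F [ 0.64 -0.53  0.04] op 0.0612 q [  3.1  14.8 -34.4  -0.2 -40.7  93.5]
wrist -0.275 0.032 8 -0.061 -0.06 -0.2713 -0.2704
wrist -0.275 0.036 8 -0.0611 -0.0601 -0.2715 -0.2706
wrist -0.275 0.04 6 -0.061 -0.0601 -0.2713 -0.2706
wrist -0.275 0.044 7 -0.0611 -0.0601 -0.2709 -0.27
wrist -0.275 0.048 22 -0.0889 -0.06 -0.2745 -0.2396
wrist -0.275 0.052 112 -0.0997 -0.0601 -0.2749 -0.2391
wrist -0.275 0.056 208 -0.0971 -0.0794 -0.2553 -0.2392
wrist -0.275 0.06 220 -0.0954 -0.079 -0.2552 -0.2391
wrist -0.275 0.064 232 -0.0932 -0.079 -0.2552 -0.2391
wrist -0.275 0.068 264 -0.0911 -0.0789 -0.2554 -0.2391
wrist -0.275 0.072 317 -0.0888 -0.0788 -0.2554 -0.2392
wrist -0.275 0.076 218 -0.0874 -0.0788 -0.256 -0.2392
wrist -0.195 0.048 3 -0.0968 -0.0816 -0.1778 -0.1756
wrist -0.195 0.052 88 -0.0996 -0.081 -0.1782 -0.1743
wrist -0.195 0.056 200 -0.0976 -0.0795 -0.1782 -0.1621
wrist -0.195 0.06 234 -0.0953 -0.0793 -0.1782 -0.1618
wrist -0.195 0.064 233 -0.0928 -0.079 -0.1782 -0.1623
wrist -0.195 0.068 246 -0.0912 -0.079 -0.1783 -0.1624
wrist -0.195 0.072 302 -0.0896 -0.0791 -0.1783 -0.1623
wrist -0.195 0.076 230 -0.0873 -0.079 -0.1784 -0.162
side -0.275 0.02 32 -0.1011 -0.0638 -0.2733 -0.2258
side -0.275 0.052 3 -0.0908 -0.0603 -0.2695 -0.2522
side -0.275 0.056 11 -0.1001 -0.0801 -0.2566 -0.2468
side -0.275 0.06 14 -0.0993 -0.0788 -0.2581 -0.2509
side -0.275 0.064 14 -0.0998 -0.0793 -0.256 -0.2494
side -0.275 0.068 9 -0.0974 -0.0778 -0.2571 -0.25
side -0.275 0.072 15 -0.1005 -0.079 -0.2579 -0.2505
side -0.275 0.076 8 -0.0998 -0.0795 -0.2565 -0.2488
side -0.195 0.02 23 -0.0881 -0.0641 -0.1944 -0.1514
```

View pics/s6.png

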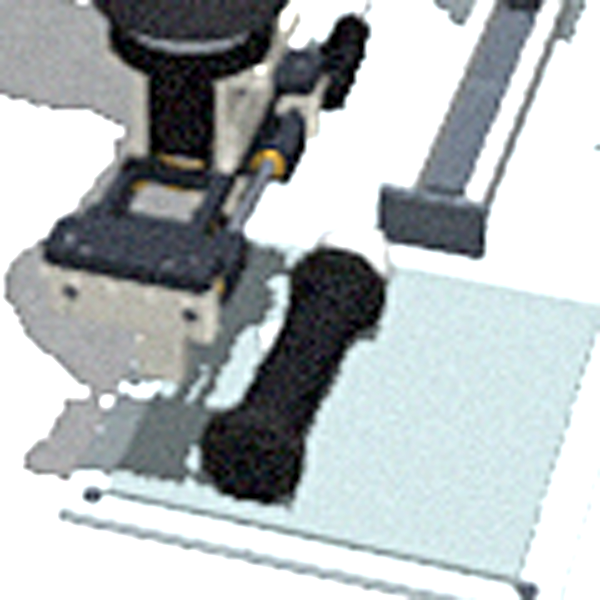

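Call:
send_rows([
  [0.3,[0,0,-0.03],[0,0,0]],
  [0.3,[0,0,-0.03],[0,0,0]],
  [0.3,[0,0,-0.02],[0,0,0]],
  [0.3,[0,0,0],[0,0,0]],
])

```text
clock: 6.5
tool_pos: [0.4684, -0.1657, 0.0046]
orientation: [-179.8, 0.1, -83.5]
force: [-0.2, 0.2, -0.4]
opening: 0.0612
```

```bash
python3 - <<'E'
from h import *
st()
s=snapshot('side')
c=s['color'][200:320,270:390];cv2.imwrite('pics/s7.png',cv2.convertScaleAbs(cv2.resize(c,None,fx=5,fy=5,interpolation=2),alpha=1.8))
E
```

```text
6.5 tcp stand [-0.0865 -0.2085] z 0.0046 rpy [-1.798e+02  1.000e-01 -8.352e+01] yawerr 0.14 F [-0.23  0.2  -0.37] op 0.0612 q [  3.1  16.8 -35.4  -0.2 -37.6  93.5]
```

View pics/s7.png

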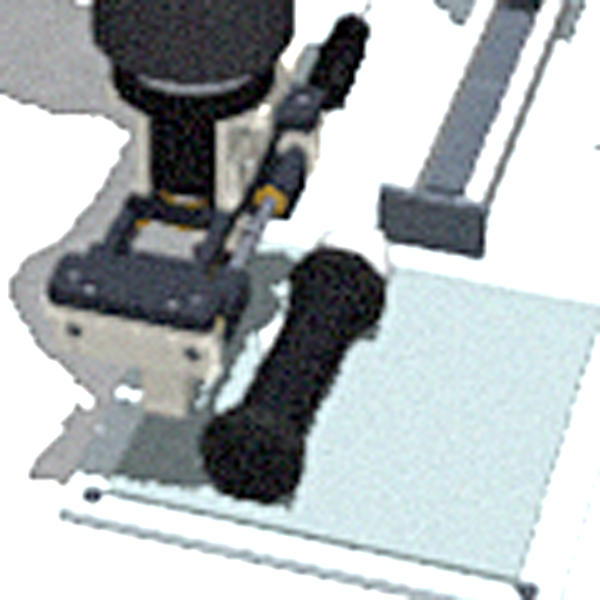

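Call:
send_rows([
  [0.3,[0.02,0.002,0],[0,0,0]],
  [0.3,[0.02,0.002,0],[0,0,0]],
  [0.3,[0.018,0.002,0],[0,0,0]],
  [0.3,[0.016,0.002,0.008],[0,0,0]],
  [0.3,[0.016,0.002,0.016],[0,0,0]],
  [0.3,[0.016,0.002,0.016],[0,0,0]],
])

```text
clock: 7.15
tool_pos: [0.4973, -0.1626, 0.0157]
orientation: [-179.8, 0.1, -83.5]
force: [-0.3, 0.4, 0.1]
opening: 0.0614
```

```bash
python3 - <<'E'
from h import *
st()
s=snapshot('wrist');micm(s);cv2.imwrite('pics/w8.png',s['color'])
E
```

```text
7.15 tcp stand [-0.0574 -0.2086] z 0.0157 rpy [-1.798e+02  9.000e-02 -8.351e+01] yawerr 0.15 F [-0.32  0.43  0.07] op 0.0614 q [  3.3  17.9 -31.6  -0.1 -40.4  93.3]
-0.285 1014 min xz [-0.0391  0.0465] max [-0.0079  0.0678] top x -0.0352
-0.275 3890 min xz [-0.0576  0.0225] max [-0.0075  0.0679] top x -0.0342
-0.265 2138 min xz [-0.0495  0.0371] max [-0.0155  0.0597] top x -0.0323
-0.25 3174 min xz [-0.0542  0.0374] max [-0.0151  0.075 ] top x -0.0485
-0.21 2341 min xz [-0.0497  0.0366] max [-0.0138  0.0598] top x -0.0305
-0.17 3243 min xz [-0.0546  0.0375] max [-0.0124  0.0749] top x -0.0489
-0.15 4374 min xz [-0.0538  0.0222] max [-0.0032  0.0689] top x -0.0294
-0.14 2072 min xz [-0.0416  0.0408] max [-0.0032  0.0678] top x -0.0304
-0.12 2475 min xz [-0.0444  0.0375] max [-0.0056  0.0642] top x -0.0272
```

View pics/w8.png

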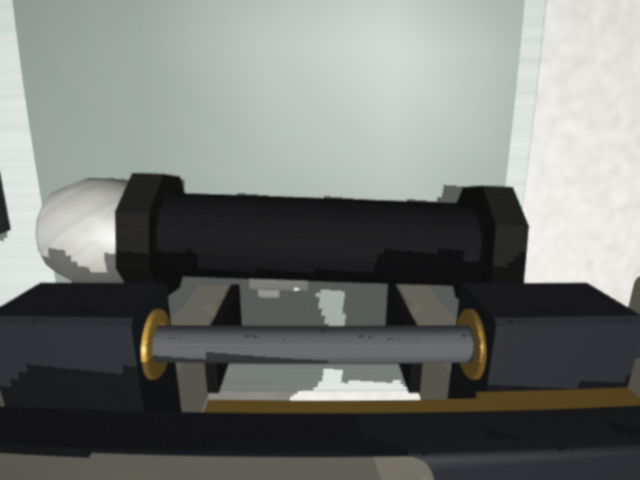

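It is tipping, with the ring tops up at 68 mm. I continue over the edge.

Call:
send_rows([
  [0.3,[0.016,0.002,0.016],[0,0,0]],
  [0.3,[0.016,0.002,0.014],[0,0,0]],
  [0.3,[0.008,0.001,0],[0,0,0]],
])

```text
clock: 7.5
tool_pos: [0.5099, -0.1612, 0.0253]
orientation: [-179.6, 0.1, -83.5]
force: [-0.4, -0.1, 0.2]
opening: 0.0614
```

```bash
python3 - <<'E'
from h import *
st()
s=snapshot('wrist');micm(s);cv2.imwrite('pics/w9.png',s['color'])
E
```

```text
7.5 tcp stand [-0.0447 -0.2086] z 0.0253 rpy [-1.7964e+02  5.0000e-02 -8.3470e+01] yawerr 0.18 F [-0.4  -0.12  0.2 ] op 0.0614 q [  3.4  17.9 -29.7  -0.1 -42.   93.2]
-0.285 1201 min xz [-0.0345  0.032 ] max [0.0085 0.0662] top x -0.0175
-0.275 4150 min xz [-0.0401  0.0222] max [0.0089 0.0665] top x -0.0163
-0.265 1991 min xz [-0.0313  0.0402] max [0.0019 0.0588] top x -0.015
-0.25 2623 min xz [-0.0417  0.0404] max [0.0024 0.075 ] top x -0.0362
-0.21 2095 min xz [-0.0304  0.0402] max [0.0035 0.0596] top x -0.0155
-0.17 2685 min xz [-0.0422  0.0407] max [0.0051 0.0749] top x -0.0367
-0.15 4199 min xz [-0.0362  0.0224] max [0.0131 0.0667] top x -0.0124
-0.14 2087 min xz [-0.0343  0.0286] max [0.0132 0.0667] top x -0.0129
-0.12 2235 min xz [-0.0303  0.038 ] max [0.0116 0.0639] top x -0.0106
```

View pics/w9.png

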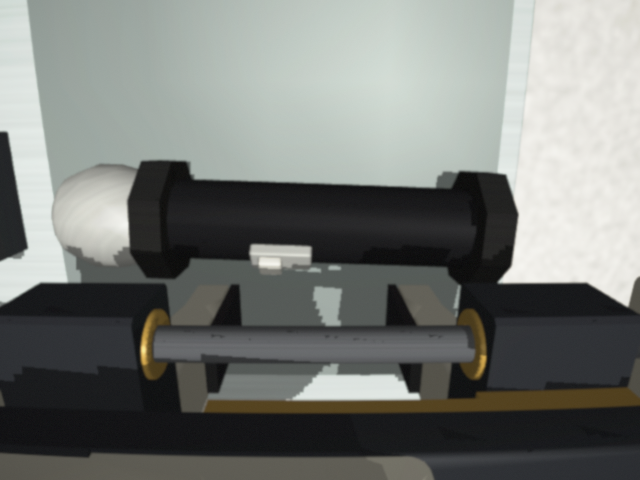

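It rolled one step: the switch plate is now at (280,255), facing 45° up. I lower the hand and repeat.

Call:
send_rows([
  [0.3,[-0.04,-0.004,0],[0,0,0]],
  [0.3,[-0.02,-0.002,-0.03],[0,0,0]],
  [0.3,[0,0,-0.03],[0,0,0]],
  [0.3,[0,0,-0.03],[0,0,0]],
  [0.3,[0,0,0],[0,0,0]],
])

```text
clock: 8.05
tool_pos: [0.492, -0.1628, 0.0]
orientation: [-179.7, 0.1, -83.5]
force: [-1.1, -0.3, -0.4]
opening: 0.0613
```

```bash
python3 - <<'E'
from h import *
st()
E
```

```text
8.05 tcp stand [-0.0627 -0.2082] z 0.0 rpy [-1.7972e+02  8.0000e-02 -8.3510e+01] yawerr 0.15 F [-1.12 -0.33 -0.38] op 0.0613 q [  3.3  18.8 -33.1  -0.2 -37.9  93.3]
```

Call:
send_rows([
  [0.3,[0.02,0.002,0.005],[0,0,0]],
  [0.3,[0.02,0.002,0.005],[0,0,0]],
  [0.3,[0.018,0.002,0.005],[0,0,0]],
  [0.3,[0.016,0.002,0.008],[0,0,0]],
  [0.3,[0.016,0.002,0.016],[0,0,0]],
  [0.3,[0.016,0.002,0.016],[0,0,0]],
])

```text
clock: 8.65
tool_pos: [0.5208, -0.1597, 0.0142]
orientation: [-179.8, 0.1, -83.5]
force: [0.4, 0.3, -0.4]
opening: 0.0613
```

```bash
python3 - <<'E'
from h import *
st()
s=snapshot('wrist');micm(s)
E
```

```text
8.65 tcp stand [-0.0337 -0.2083] z 0.0142 rpy [-1.7981e+02  7.0000e-02 -8.3500e+01] yawerr 0.16 F [ 0.39  0.27 -0.41] op 0.0613 q [  3.5  19.6 -28.9  -0.1 -41.3  93.1]
-0.285 1289 min xz [-0.0155  0.0426] max [0.0169 0.0685] top x -0.0095
-0.275 3938 min xz [-0.0314  0.023 ] max [0.0172 0.0688] top x -0.0089
-0.265 2192 min xz [-0.0251  0.0361] max [0.0086 0.0604] top x -0.008
-0.25 3270 min xz [-0.0308  0.0367] max [0.009 0.075] top x -0.0247
-0.21 2375 min xz [-0.0235  0.0375] max [0.0103 0.0631] top x -0.0096
-0.17 3364 min xz [-0.0304  0.0364] max [0.0116 0.075 ] top x -0.0252
-0.15 4537 min xz [-0.0305  0.0225] max [0.0212 0.0693] top x -0.0044
-0.14 2160 min xz [-0.0202  0.0405] max [0.0215 0.0687] top x -0.0045
-0.12 2399 min xz [-0.0194  0.0336] max [0.0182 0.0655] top x -0.0031
```

Tipping again, near balance. I give a gentle final nudge.

Call:
send_rows([
  [0.3,[0.014,0.0015,0.014],[0,0,0]],
  [0.3,[0.012,0.0015,0.01],[0,0,0]],
  [0.3,[0,0,0],[0,0,0]],
])

```text
clock: 9.0
tool_pos: [0.53, -0.1587, 0.0223]
orientation: [-179.6, 0.0, -83.5]
force: [0.5, 0.1, -0.1]
opening: 0.0614
```

```bash
python3 - <<'E'
from h import *
st()
s=snapshot('wrist');micm(s);cv2.imwrite('pics/w10.png',s['color'])
E
```

```text
9.0 tcp stand [-0.0245 -0.2084] z 0.0223 rpy [-1.7962e+02  4.0000e-02 -8.3460e+01] yawerr 0.2 F [ 0.48  0.06 -0.12] op 0.0614 q [  3.6  19.6 -27.6  -0.1 -42.5  93. ]
-0.285 1248 min xz [-0.0102  0.033 ] max [0.0245 0.0669] top x 0.0035
-0.275 3762 min xz [-0.0242  0.0226] max [0.0249 0.0671] top x 0.0021
-0.265 2014 min xz [-0.0149  0.0381] max [0.0173 0.0596] top x 0.0004
-0.25 2762 min xz [-0.0215  0.037 ] max [0.0176 0.075 ] top x -0.0159
-0.21 2111 min xz [-0.0131  0.0385] max [0.019  0.0624] top x 0.0005
-0.17 2826 min xz [-0.0218  0.0379] max [0.0202 0.075 ] top x -0.0165
-0.15 4313 min xz [-0.0213  0.0229] max [0.029  0.0673] top x 0.006
-0.14 2025 min xz [-0.0125  0.0341] max [0.0287 0.0669] top x 0.0065
-0.12 2242 min xz [-0.0159  0.0342] max [0.0265 0.0638] top x 0.0051
```

View pics/w10.png

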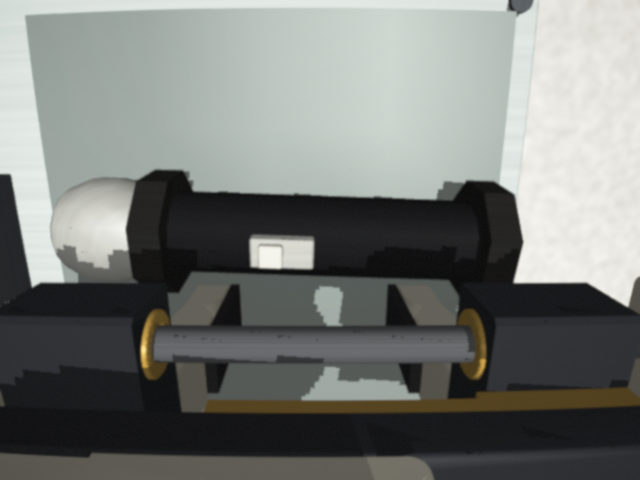

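The switch is nearly up, at (282,253), and the mic may still be settling. I back away and re-check.

Call:
send_rows([
  [0.3,[0,0,0],[0,0,0]],
  [0.3,[-0.03,-0.003,0],[0,0,0]],
  [0.3,[-0.06,-0.006,0],[0,0,0]],
  [0.3,[-0.08,-0.008,0],[0,0,0]],
  [0.3,[0,0,0],[0,0,0]],
])

```text
clock: 9.55
tool_pos: [0.4828, -0.1631, 0.021]
orientation: [-179.8, 0.1, -83.5]
force: [-0.2, 1.1, 0.1]
opening: 0.0615
```

```bash
python3 - <<'E'
from h import *
st()
s=snapshot('wrist');micm(s);cv2.imwrite('pics/w11.png',s['color'])
E
```

```text
9.55 tcp stand [-0.0719 -0.2075] z 0.021 rpy [-1.7979e+02  8.0000e-02 -8.3500e+01] yawerr 0.16 F [-0.17  1.07  0.09] op 0.0615 q [  3.4  16.3 -33.   -0.1 -40.5  93.3]
-0.285 1742 min xz [-0.0216  0.0482] max [0.0266 0.0657] top x 0.0031
-0.275 5454 min xz [-0.0217  0.0237] max [0.0268 0.0662] top x 0.0027
-0.265 2444 min xz [-0.014   0.0413] max [0.0196 0.0582] top x 0.003
-0.25 3175 min xz [-0.0694  0.0425] max [0.0203 0.075 ] top x -0.0629
-0.21 2564 min xz [-0.012   0.0422] max [0.0214 0.0614] top x 0.0049
-0.17 3303 min xz [-0.0686  0.0422] max [0.0226 0.075 ] top x -0.0638
-0.15 5382 min xz [-0.0174  0.0241] max [0.0311 0.0658] top x 0.0072
-0.14 2580 min xz [-0.0174  0.0417] max [0.0306 0.0657] top x 0.0068
-0.12 2682 min xz [-0.0142  0.0386] max [0.0297 0.0638] top x 0.0078
```

View pics/w11.png

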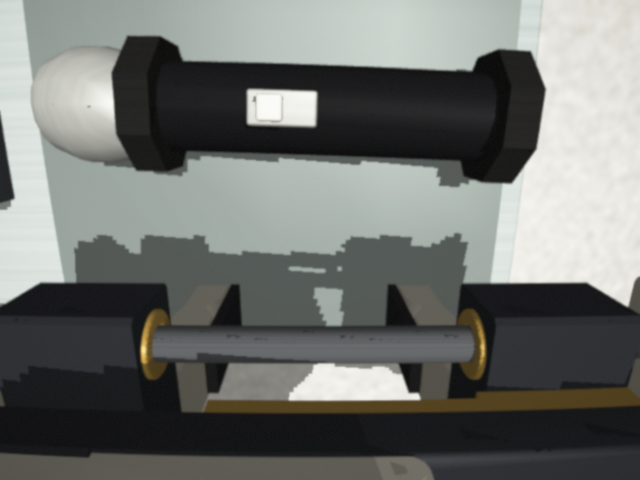

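The switch is facing straight up at (282,107). The mic lies flat at x ≈ +0.005, y ≈ -0.19, and the hand is clear. Next is the fin: rise and travel at height.

Call:
send_rows([
  [0.3,[0,0,0.18],[0,0,0]],
  [0.3,[0,0,0.19],[0,0,0]],
  [0.3,[0,0,0.19],[0,0,0]],
  [0.3,[0,0,0.19],[0,0,0]],
  [0.3,[0,0.05,0.16],[0,0,0]],
  [0.3,[0.02,0.16,0.02],[0,0,0]],
  [0.3,[0.02,0.18,0],[0,0,0]],
  [0.3,[0.02,0.18,0],[0,0,0]],
  [0.3,[0.02,0.18,0],[0,0,0]],
  [0.3,[0.02,0.18,0],[0,0,0]],
  [0.3,[0.01,0.16,0],[0,0,0]],
  [0.3,[0,0.1,0],[0,0,0]],
])

```text
clock: 10.8
tool_pos: [0.51, 0.1428, 0.2664]
orientation: [-179.4, 0.1, -83.9]
force: [0.1, -0.3, -0.2]
opening: 0.0612
```

Call:
send_rows([
  [0.3,[0,0.1,0],[0,0,0]],
  [0.3,[0,0.06,0],[0,0,0]],
  [0.3,[0,0,0],[0,0,0]],
  [0.3,[0,0,0],[0,0,0]],
])

```text
clock: 11.2
tool_pos: [0.5098, 0.1882, 0.2657]
orientation: [-179.4, 0.1, -83.6]
force: [0.5, -0.4, -0.2]
opening: 0.0613
```

```bash
cat >> h.py <<'E'
def finm(s):
    d=np.load('stand.npz');t,Rr=d['t'],d['R']
    P=cloud(s).reshape(-1,3);P=P[~np.isnan(P[:,0])];Q=np.c_[(P[:,:2]-t)@Rr,P[:,2]]
    m=Q[(abs(Q[:,0])<.06)&(Q[:,1]>.0)&(Q[:,1]<.26)&(Q[:,2]>.165)&(Q[:,2]<.18)]
    print('fin',len(m),np.percentile(m,[2,50,98],axis=0).round(4).tolist())
E
python3 - <<'E'
from h import *
st()
s=snapshot('wrist');finm(s);cv2.imwrite('pics/w12.png',s['color'])
s=snapshot('side');finm(s);cv2.imwrite('pics/s12.png',s['color'])
finm(snapshot('scene'))
E
```

```text
11.2 tcp stand [-0.0062  0.1387] z 0.2657 rpy [-1.7943e+02  1.2000e-01 -8.3580e+01] yawerr 0.08 F [ 0.53 -0.35 -0.24] op 0.0613 q [ 41.1   5.6 -10.6   0.2 -73.3  55.2]
fin 1304 [[-0.0254, 0.1904, 0.1668], [-0.0035, 0.1966, 0.1726], [0.0168, 0.2039, 0.1741]]
fin 71 [[-0.025, 0.1865, 0.1652], [-0.0051, 0.1939, 0.1716], [0.0183, 0.2066, 0.175]]
fin 95 [[-0.0207, 0.1862, 0.1653], [0.0004, 0.1947, 0.1707], [0.0213, 0.2056, 0.176]]
```

View pics/w12.png

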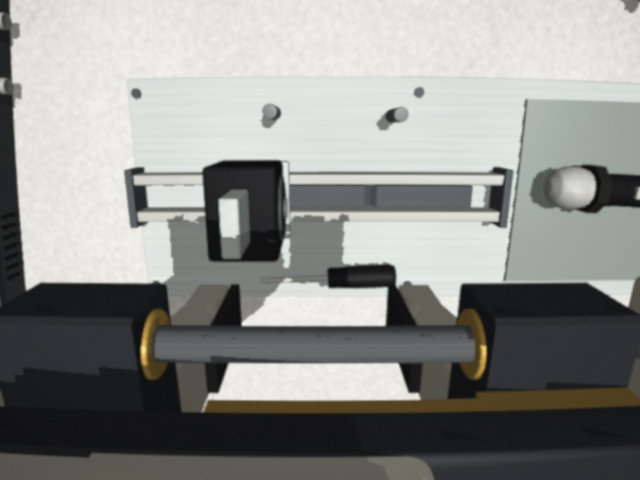

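View pics/s12.png

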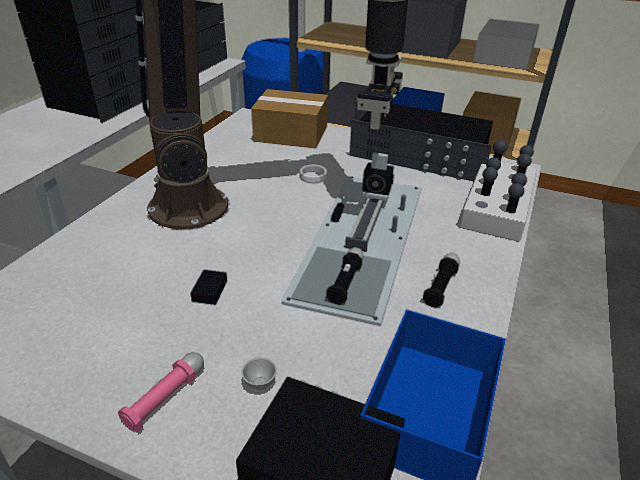

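Call:
send_rows([
  [0.3,[-0.006,0.08,0],[0,0,0]],
  [0.3,[-0.006,0.08,0],[0,0,0]],
  [0.3,[-0.006,0.06,0],[0,0,0]],
  [0.3,[0,0,-0.06],[0,0,0]],
  [0.3,[0,0,-0.1],[0,0,0]],
  [0.3,[0,0,-0.04],[0,0,0]],
  [0.3,[0,0,0],[0,0,0]],
  [0.3,[0,0,0],[0,0,0]],
])

```text
clock: 12.15
tool_pos: [0.5069, 0.24, 0.2173]
orientation: [-179.2, 0.2, -84.0]
force: [0.0, 0.4, -1.4]
opening: 0.0611
```

```bash
python3 - <<'E'
from h import *
st()
s=snapshot('wrist');finm(s);cv2.imwrite('pics/w13.png',s['color'])
s=snapshot('side');cv2.imwrite('pics/s13.png',cv2.resize(s['color'][70:230,310:470],None,fx=3.7,fy=3.7,interpolation=2))
E
```

```text
12.15 tcp stand [-0.0034  0.1905] z 0.2173 rpy [-179.21    0.21  -84.05] yawerr -0.39 F [ 0.03  0.37 -1.43] op 0.0611 q [ 45.6   8.7 -13.4   0.4 -67.2  50.2]
fin 1733 [[-0.0253, 0.1905, 0.169], [-0.0032, 0.1973, 0.1727], [0.0168, 0.204, 0.1741]]
```

View pics/w13.png

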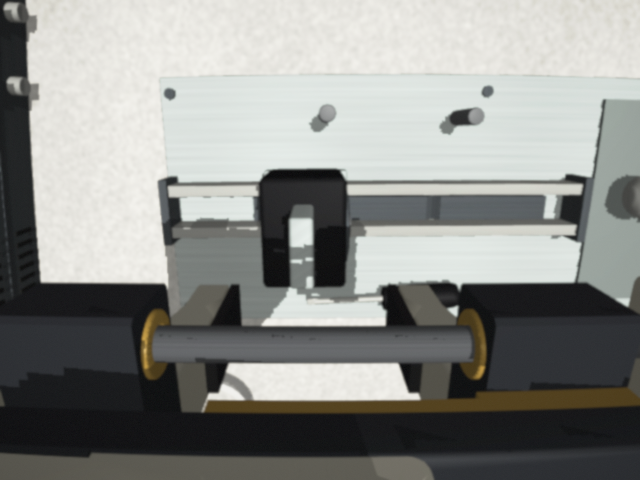

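View pics/s13.png

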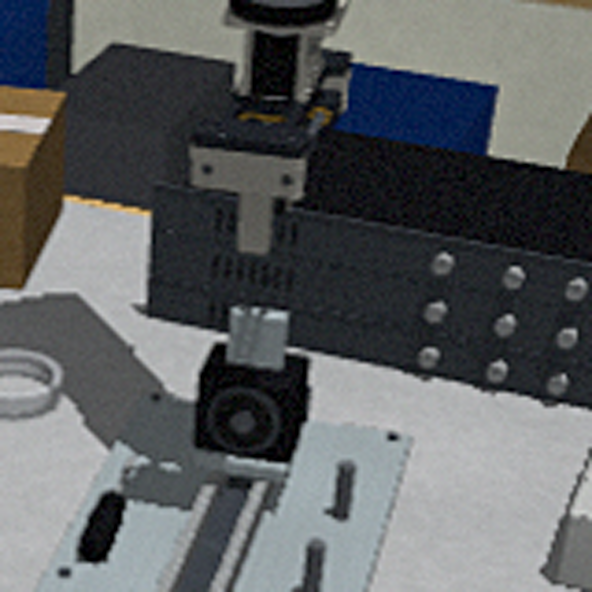

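```bash
python3 - <<'E'
from h import *
d=np.load('stand.npz')
s=snapshot('wrist')
for u in (350,427,432,438,544):
    for z in (.014,.03):
        w=world(s,u,207,z=z);print(u,z,((w[:2]-d['t'])@d['R']).round(4))
    w=world(s,u,207);print(' depth',((w[:2]-d['t'])@d['R']).round(4),w[2].round(4))
cv2.imwrite('pics/w14.png',cv2.convertScaleAbs(cv2.resize(s['color'][170:250,340:600],None,fx=3,fy=3,interpolation=2),alpha=2))
E
```

```text
350 0.014 [-0.0066  0.156 ]
350 0.03 [-0.0036  0.1573]
 depth [-0.0035  0.1574] 0.0306
427 0.014 [-0.0069  0.0815]
427 0.03 [-0.0039  0.0859]
 depth [-0.0042  0.0855] 0.0286
432 0.014 [-0.007   0.0766]
432 0.03 [-0.0039  0.0812]
 depth [-0.0051  0.0794] 0.0238
438 0.014 [-0.007   0.0707]
438 0.03 [-0.004   0.0756]
 depth [-0.0044  0.075 ] 0.0279
544 0.014 [-0.0072 -0.0347]
544 0.03 [-0.0042 -0.0255]
 depth [-0.0042 -0.0256] 0.0299
```

View pics/w14.png

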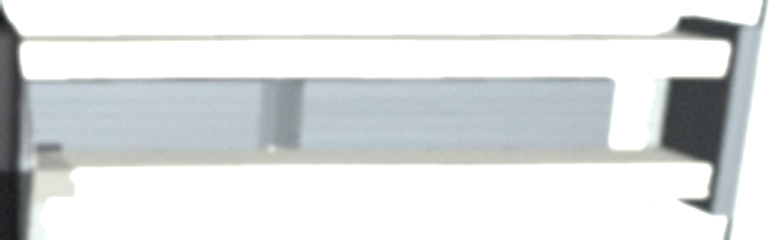

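Call:
send_rows([
  [0.3,[0,0.012,-0.08],[0,0,0.001]],
  [0.3,[0,0.012,-0.1],[0,0,0]],
  [0.3,[0,0,-0.08],[0,0,0]],
  [0.3,[0,0,-0.03],[0,0,0]],
  [0.3,[0,0,0],[0,0,0]],
])

```text
clock: 12.8
tool_pos: [0.5097, 0.2481, 0.1483]
orientation: [-178.7, 0.5, -83.7]
force: [-0.9, -0.1, 0.4]
opening: 0.0613
```

```bash
python3 - <<'E'
from h import *
st()
s=snapshot('wrist');cv2.imwrite('pics/w15.png',s['color'])
s=snapshot('side');cv2.imwrite('pics/s15.png',cv2.resize(s['color'][70:230,310:470],None,fx=3.7,fy=3.7,interpolation=2))
E
```

```text
12.8 tcp stand [0.0003 0.1982] z 0.1483 rpy [-178.71    0.54  -83.66] yawerr -0.01 F [-0.95 -0.05  0.37] op 0.0613 q [ 46.   11.9 -18.9   0.5 -57.9  50. ]
```

View pics/w15.png

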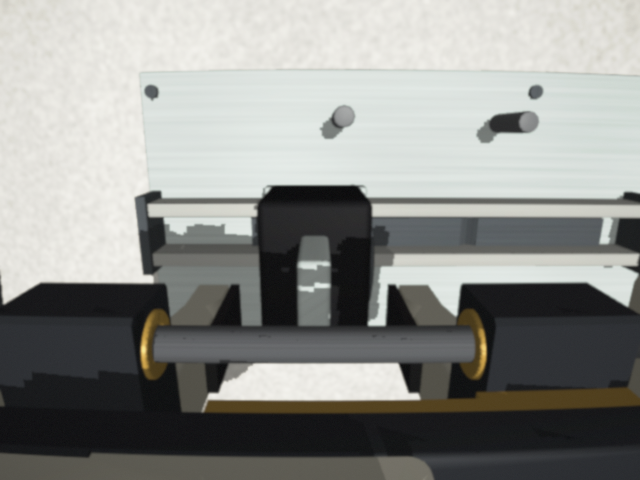

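View pics/s15.png

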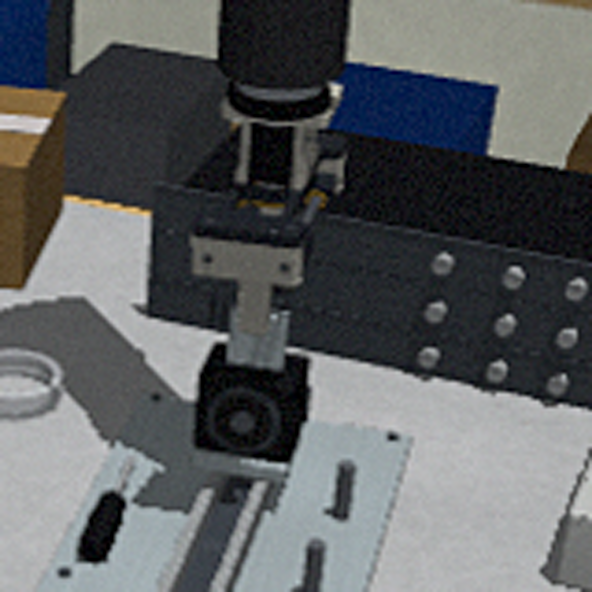

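The strip in the rail shows a groove at stand y ≈ +0.080, which is likely the notch. I lower the last bit and close on the fin.

Call:
send_rows([
  [0.3,[-0.01,0,-0.02],[-0.0015,0.0036,0]],
  [0.3,[0,0,-0.015],[0,0,0]],
  [0.6,[0,0,0],[0,0,0]],
  [1,[0,0,0],[0,0,0]],
  [1,[0,0,0],[0,0,0]],
  [1,[0,0,0],[0,0,0]],
  [1,[0,0,0],[0,0,0]],
  [1,[0,0,0],[0,0,0]],
])

```text
clock: 13.7
tool_pos: [0.5092, 0.2497, 0.1434]
orientation: [-179.8, 0.3, -83.7]
force: [-0.1, -0.5, -0.7]
opening: 0.019
```

```bash
python3 - <<'E'
from h import *
st()
s=snapshot('wrist');cv2.imwrite('pics/w16.png',s['color'])
s=snapshot('side');cv2.imwrite('pics/s16.png',cv2.resize(s['color'][70:230,310:470],None,fx=3.7,fy=3.7,interpolation=2))
E
```

```text
13.7 tcp stand [-0.      0.1998] z 0.1434 rpy [-179.83    0.33  -83.65] yawerr 0.01 F [-0.1  -0.46 -0.7 ] op 0.019 q [ 45.8  12.9 -18.   -0.2 -58.8  50.7]
```

View pics/s16.png

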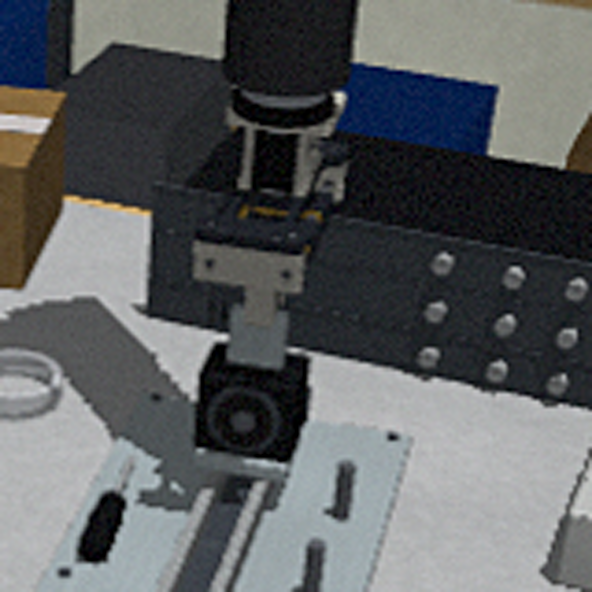

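View pics/w16.png

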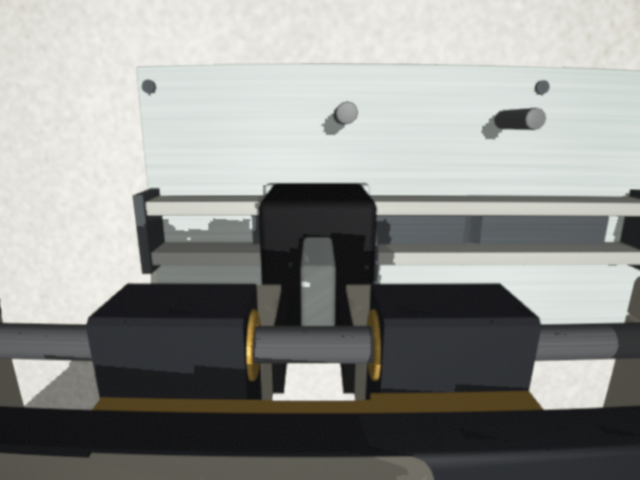

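The fingers are closing, but the tips sit about 20 mm above the reported TCP and overlap only the fin's top. I open a little, lower about 25 mm, then close.

Call:
send_rows([
  [0.55,[0,-0.004,0],[0,0,0]],
  [0.55,[-0.006,-0.004,0],[0,0,0]],
  [0.55,[0,-0.004,-0.03],[0,0,0]],
  [0.55,[0,0,-0.03],[0,0,0]],
  [0.55,[0,0,-0.025],[0,0,0]],
  [0.55,[0,0,0],[0,0,0]],
])

```text
clock: 14.4
tool_pos: [0.5072, 0.246, 0.1199]
orientation: [-179.9, 0.3, -83.7]
force: [0.3, 0.3, -0.2]
opening: 0.0393
```

```bash
python3 - <<'E'
from h import *
st()
s=snapshot('side');cv2.imwrite('pics/s17.png',cv2.resize(s['color'][70:230,310:470],None,fx=3.7,fy=3.7,interpolation=2))
s=snapshot('wrist');cv2.imwrite('pics/w17.png',s['color'])
E
```

```text
14.4 tcp stand [-0.0025  0.1964] z 0.1199 rpy [-179.87    0.31  -83.66] yawerr -0.0 F [ 0.26  0.29 -0.18] op 0.0393 q [ 45.7  13.9 -20.1  -0.2 -55.7  50.8]
```

View pics/s17.png

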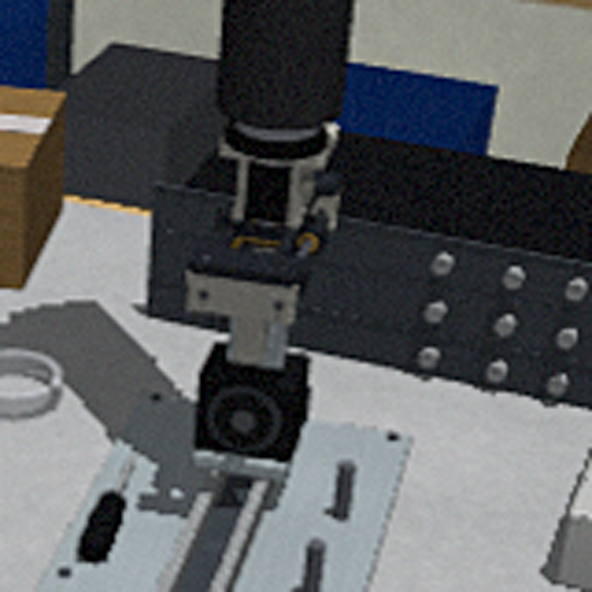

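View pics/w17.png

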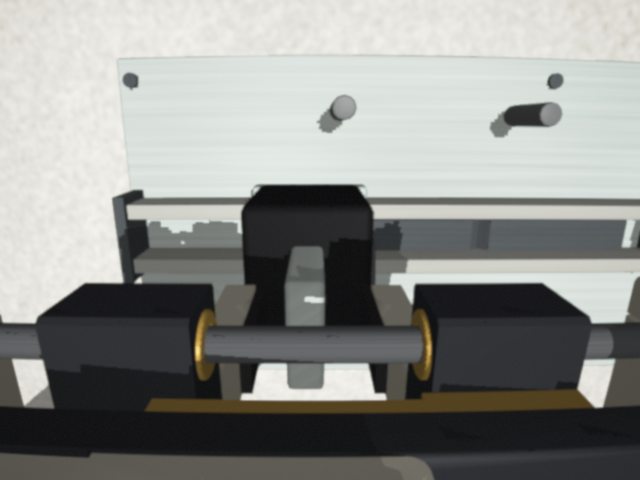

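Call:
send_rows([
  [1,[0,0,0],[0,0,0]],
  [1,[0,0,0],[0,0,0]],
  [1,[0,0,0],[0,0,0]],
  [1,[0,0,0],[0,0,0]],
  [1,[0,0,0],[0,0,0]],
  [1,[0,0,0],[0,0,0]],
  [1,[0,0,0],[0,0,0]],
  [1,[0,0,0],[0,0,0]],
])

```text
clock: 15.3
tool_pos: [0.5081, 0.2469, 0.1215]
orientation: [-179.7, 0.4, -83.6]
force: [1.5, 0.7, -1.3]
opening: 0.014
```

```bash
python3 - <<'E'
from h import *
st()
s=snapshot('wrist');cv2.imwrite('pics/w18.png',s['color'])
E
```

```text
15.3 tcp stand [-0.0014  0.1972] z 0.1215 rpy [-179.74    0.37  -83.61] yawerr 0.05 F [ 1.45  0.74 -1.34] op 0.014 q [ 45.7  13.8 -20.   -0.1 -55.8  50.8]
```

View pics/w18.png

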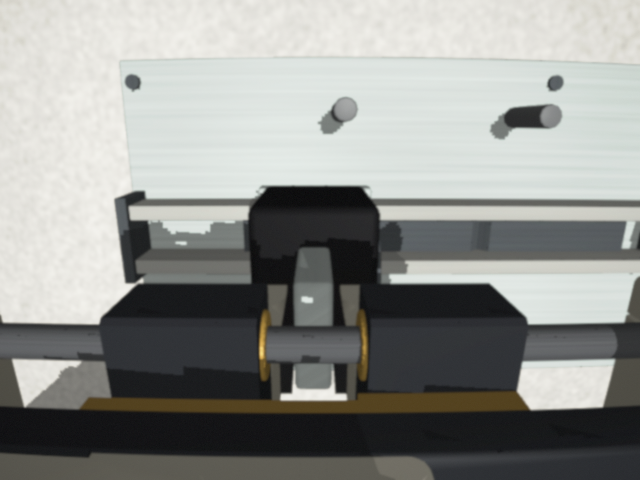

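Gripped, opening 14 mm. Slide towards the mic, first quickly over the plain stretch.

Call:
send_rows([
  [1,[0.004,-0.04,0],[0,0,0]],
  [1,[0.006,-0.05,0],[0,0,0]],
  [1,[0.006,-0.05,0],[0,0,0]],
  [1,[0.006,-0.05,0],[0,0,0]],
  [1,[0.004,-0.04,0],[0,0,0]],
])

```text
clock: 15.85
tool_pos: [0.5138, 0.198, 0.1215]
orientation: [-179.6, 1.2, -83.5]
force: [-1.4, 8.2, -2.1]
opening: 0.0138
```

```bash
python3 - <<'E'
from h import *
st()
E
```

```text
15.85 tcp stand [-0.0012  0.148 ] z 0.1215 rpy [-179.57    1.18  -83.47] yawerr 0.19 F [-1.37  8.17 -2.08] op 0.0138 q [ 40.9  12.3 -21.7  -0.9 -55.   56.1]
```

Call:
send_rows([
  [1,[0.005,-0.04,0],[-0.001,0,0]],
  [1,[0.005,-0.04,0],[0,0,0]],
  [1,[0.003,-0.03,0],[0,0,0]],
  [1,[0,0,0],[0,0,0]],
])

```text
clock: 16.25
tool_pos: [0.5166, 0.1735, 0.1215]
orientation: [-179.5, 1.2, -83.5]
force: [3.6, -4.0, -2.1]
opening: 0.0141
```

```bash
python3 - <<'E'
from h import *
st()
E
```

```text
16.25 tcp stand [-0.0011  0.1233] z 0.1215 rpy [-179.54    1.2   -83.47] yawerr 0.19 F [ 3.63 -4.04 -2.14] op 0.0141 q [ 38.6  11.8 -22.4  -0.9 -54.8  58.5]
```

Call:
send_rows([
  [1,[0.001,-0.014,0],[0,0,0]],
  [1,[0.001,-0.014,0],[0,0,0]],
])

```text
clock: 16.45
tool_pos: [0.5172, 0.1685, 0.1214]
orientation: [-179.5, 1.4, -83.5]
force: [-1.3, 5.8, -2.1]
opening: 0.0138
```

```bash
python3 - <<'E'
from h import *
st()
E
```

```text
16.45 tcp stand [-0.0011  0.1182] z 0.1214 rpy [-179.48    1.36  -83.47] yawerr 0.19 F [-1.3   5.83 -2.14] op 0.0138 q [ 38.   11.7 -22.5  -1.1 -54.7  59.2]
```

Call:
send_rows([
  [1,[0.001,-0.014,0],[0,0,0]],
  [1,[0.001,-0.014,0],[0,0,0]],
])

```text
clock: 16.65
tool_pos: [0.5178, 0.1639, 0.1215]
orientation: [-179.4, 1.6, -83.5]
force: [-1.5, 7.1, -1.8]
opening: 0.014
```

Call:
send_rows([
  [1,[0.001,-0.014,0],[0,0,0]],
  [1,[0.001,-0.014,0],[0,0,0]],
])

```text
clock: 16.85
tool_pos: [0.5183, 0.1594, 0.1214]
orientation: [-179.4, 1.7, -83.4]
force: [-1.1, 6.1, -1.9]
opening: 0.014
```

Call:
send_rows([
  [1,[0.001,-0.014,0],[0,0,0]],
  [1,[0.001,-0.014,0],[0,0,0]],
])

```text
clock: 17.05
tool_pos: [0.5189, 0.155, 0.1214]
orientation: [-179.3, 1.9, -83.4]
force: [-0.0, 6.3, -2.1]
opening: 0.0143
```

Call:
send_rows([
  [1,[0.001,-0.012,0],[0,0,0]],
  [1,[0.001,-0.012,0],[0,0,0]],
])

```text
clock: 17.25
tool_pos: [0.5193, 0.1513, 0.1214]
orientation: [-179.3, 2.1, -83.4]
force: [-0.8, 6.3, -0.8]
opening: 0.0141
```

```bash
python3 - <<'E'
from h import *
st()
s=snapshot('wrist');finm(s);cv2.imwrite('pics/w19.png',s['color'])
E
```

```text
17.25 tcp stand [-0.0008  0.1009] z 0.1214 rpy [-179.26    2.1   -83.37] yawerr 0.29 F [-0.82  6.3  -0.79] op 0.0141 q [ 35.8  11.2 -22.8  -1.8 -54.3  61.8]
fin 3851 [[-0.025, 0.0842, 0.1655], [0.0062, 0.0991, 0.1725], [0.0172, 0.1134, 0.1789]]
```

View pics/w19.png

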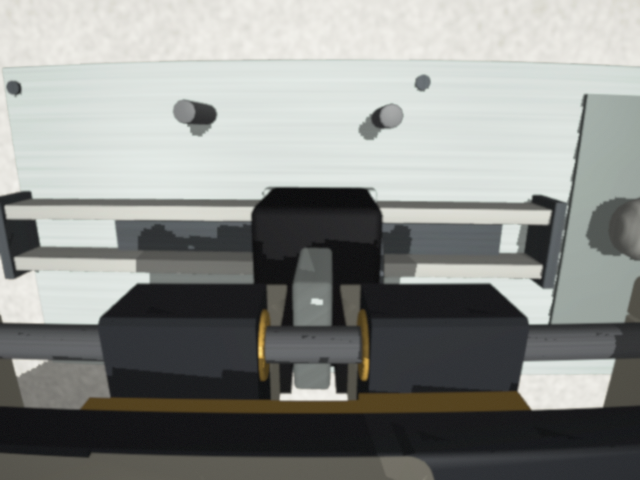

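Call:
send_rows([
  [1,[0.001,-0.012,0],[-0.002,0.0005,0]],
  [1,[0.001,-0.012,0],[-0.002,0.0005,0]],
])

```text
clock: 17.5
tool_pos: [0.5195, 0.1464, 0.1214]
orientation: [-179.8, 0.8, -83.4]
force: [-2.3, 6.6, -0.7]
opening: 0.014
```

Call:
send_rows([
  [1,[0.001,-0.012,0],[-0.001,0,0]],
  [1,[0.001,-0.012,0],[-0.001,0,0]],
])

```text
clock: 17.7
tool_pos: [0.5199, 0.1427, 0.1214]
orientation: [-179.9, 0.2, -83.4]
force: [-3.4, 5.8, 0.6]
opening: 0.014
```

Call:
send_rows([
  [1,[0.001,-0.01,0],[0,0,0]],
])

```text
clock: 17.8
tool_pos: [0.52, 0.1415, 0.1214]
orientation: [-179.8, 0.3, -83.4]
force: [-2.3, 5.8, -1.1]
opening: 0.0136
```

Call:
send_rows([
  [1,[0.001,-0.01,0],[0,0,0]],
])

```text
clock: 17.9
tool_pos: [0.5202, 0.1401, 0.1214]
orientation: [-179.8, 0.4, -83.4]
force: [-2.8, 6.4, -0.6]
opening: 0.0141
```

Call:
send_rows([
  [1,[0.001,-0.01,0],[0,0,0]],
])

```text
clock: 18.0
tool_pos: [0.5204, 0.1388, 0.1215]
orientation: [-179.8, 0.5, -83.4]
force: [-2.0, 5.6, -0.8]
opening: 0.0139
```

```bash
python3 - <<'E'
from h import *
st()
E
```

```text
18.0 tcp stand [-0.0012  0.0884] z 0.1215 rpy [-179.79    0.46  -83.4 ] yawerr 0.26 F [-2.03  5.57 -0.81] op 0.0139 q [ 35.6  11.5 -23.   -0.4 -55.1  61.2]
```

Call:
send_rows([
  [1,[0.001,-0.01,0],[0,0,0]],
])

```text
clock: 18.1
tool_pos: [0.5205, 0.1372, 0.1214]
orientation: [-179.8, 0.5, -83.4]
force: [-0.5, 4.2, -1.9]
opening: 0.0136
```

Call:
send_rows([
  [1,[0.001,-0.01,0],[0,0,0]],
])

```text
clock: 18.2
tool_pos: [0.5208, 0.1352, 0.1215]
orientation: [-179.8, 0.5, -83.4]
force: [0.2, 3.4, -2.9]
opening: 0.0139
```

Call:
send_rows([
  [1,[0.001,-0.01,0],[0,0,0]],
])

```text
clock: 18.3
tool_pos: [0.521, 0.1326, 0.1215]
orientation: [-179.8, 0.5, -83.4]
force: [1.1, 1.6, -1.9]
opening: 0.0139
```

Call:
send_rows([
  [1,[0.001,-0.008,0],[0,0,0]],
])

```text
clock: 18.4
tool_pos: [0.5213, 0.1307, 0.1214]
orientation: [-179.8, 0.5, -83.4]
force: [-3.9, 8.9, 0.0]
opening: 0.0137
```

Call:
send_rows([
  [1,[0.001,-0.008,0],[0,0,0]],
])

```text
clock: 18.5
tool_pos: [0.5214, 0.1303, 0.1215]
orientation: [-179.7, 0.7, -83.4]
force: [-7.6, 17.4, 1.1]
opening: 0.0137
```

The click shows in the force: pull fell from 6 N to 1.6 N, then rose to 17 N as the ball met the far flank. I relax and hold.

Call:
send_rows([
  [1,[0,0.003,0],[0,0,0]],
  [1,[0,0,0],[0,0,0]],
  [1,[0,0,0],[0,0,0]],
  [1,[0,0,0],[0,0,0]],
])

```text
clock: 18.9
tool_pos: [0.5212, 0.131, 0.1215]
orientation: [-179.8, 0.7, -83.4]
force: [-1.0, 4.2, -1.0]
opening: 0.0139
```

```bash
python3 - <<'E'
from h import *
st()
s=snapshot('wrist');finm(s);micm(s);cv2.imwrite('pics/w20.png',s['color'])
s=snapshot('side');cv2.imwrite('pics/s20.png',s['color'])
st()
E
```

```text
18.9 tcp stand [-0.0012  0.0805] z 0.1215 rpy [-179.75    0.73  -83.42] yawerr 0.24 F [-1.    4.23 -0.99] op 0.0139 q [ 34.6  11.3 -23.1  -0.6 -55.   62.4]
fin 3821 [[-0.025, 0.0652, 0.1655], [0.0063, 0.0797, 0.1725], [0.0172, 0.0938, 0.1788]]
-0.14 181 min xz [-0.0174  0.0257] max [0.0307 0.0525] top x -0.013
-0.12 1065 min xz [-0.0139  0.0307] max [0.0289 0.063 ] top x 0.0072
19.0 tcp stand [-0.0012  0.0805] z 0.1215 rpy [-179.75    0.73  -83.42] yawerr 0.24 F [-0.84  3.77 -1.9 ] op 0.0136 q [ 34.6  11.3 -23.1  -0.6 -55.   62.4]
```

View pics/w20.png

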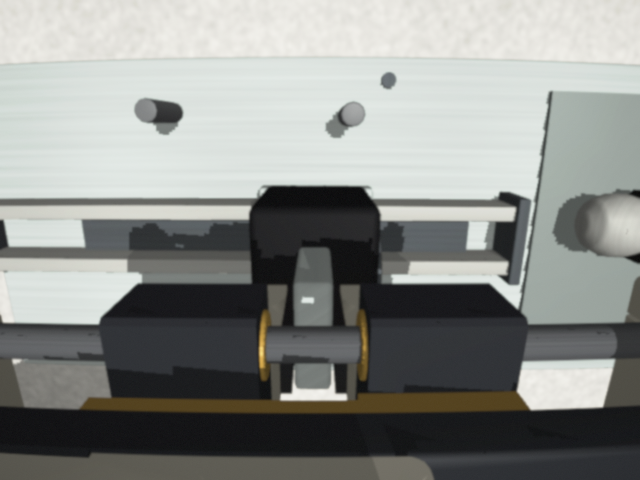

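View pics/s20.png

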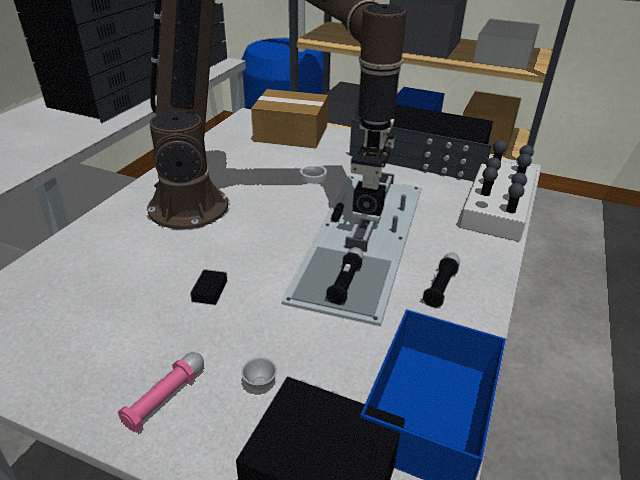

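Call:
send_rows([
  [1,[0,0,0],[0,0,0]],
  [1,[0,0,0],[0,0,0]],
  [1,[0,0,0],[0,0,0]],
  [1,[0,0,0],[0,0,0]],
])

```text
clock: 19.4
tool_pos: [0.5213, 0.131, 0.1215]
orientation: [-179.8, 0.7, -83.4]
force: [-0.9, 3.9, -0.9]
opening: 0.0139
```

```bash
python3 - <<'E'
from h import *
st(); print(order.close_job()); st()
E
```

```text
19.4 tcp stand [-0.0011  0.0805] z 0.1215 rpy [-179.75    0.73  -83.42] yawerr 0.24 F [-0.87  3.95 -0.9 ] op 0.0139 q [ 34.6  11.3 -23.1  -0.6 -55.   62.4]
the job is handed in; nothing more can be done
None
the job is handed in; nothing more can be done
```

I rolled the microphone over two ring edges so its switch faces up. I then slid the carriage to the notch and handed the job in with the fin still gripped, at 19.4 s of the 61 s allowed.

- **Microphone:** After I backed the hand away, it lay flat near stand x +5 mm, y -193 mm, within about 3° of the rail. The later side view still shows the switch on top.
- **Notch:** The force while sliding fell from about 6 N to 1.6 N, then rose to 17 N, which is the click. I eased back and the tool has held still at stand y +80.5 mm, where the camera had shown the groove (about +80 mm). At hand-in the jaw opening was 13.9 mm, against a 14 mm fin, with about 4 N still on the tool.
- **Bystanders:** I saw no contact, and none looks moved in the last side view. I did not measure their positions again.

**Checks that failed or disagreed:**
- The real fingertips sat about 20–25 mm above the reported tool point. My first push therefore passed over the mic without moving it, and my first close on the fin caught only its top. I corrected both by going lower.
- My stand measurement is good to only a few millimetres.
- The plunger height cannot be read directly, so "seated" rests on the force trace and the groove position.

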